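# Build a cutter stack in the grinding fixture and wind it up to the wheel

## Task

Wind the crank anticlockwise until the carriage is fully out at its loading stop, away from the pink grinding wheel. Then build the cutter stack squarely in the blue pocket on the carriage: the dark steel cutter block first, flat on the pocket floor, then every brass spacer that is on the bench, one on another, and last the aluminium disc, flat and centred on top. Finally wind the crank clockwise until the carriage is fully home at the wheel, let go, and leave everything else on the bench alone.

Things in the scene. Friction and masses are not known exactly. Their poses are not given: they have to be found in the camera images.
- machine: Grinding fixture fixed to the bench: grey bed 100 x 460 x 15 mm along its own y. Origin on the bench surface straight below the pocket's loading place; z up; +y points along the bed from the crank (axis at y = -150 mm) to the pink 100 mm cup wheel, whose face is at y = 150 mm, with a green motor behind it (top 137 mm above the bench).
- pocket (a point): Centre of the pocket floor, 35 mm above the bench, on the carriage and moving with it; axes parallel to the machine's. Pocket 61 x 61 mm inside, bounded by four blue L-shaped corner posts 58 mm tall, flaring outwards above to 67 mm over the floor (at most 43 mm from the centre). A 34 mm wide gap in the middle of each side lets a finger in; outside, the 96 x 96 mm deck lies 10 mm below the floor.
- carriage (a joint): Travel of the carriage along the machine's +y in m: 0 = loading stop (fully out), 0.09 = home at the wheel. Driven only by the crank, 30 mm a turn.
- crank (a joint): Angle of the hand crank in rad about its vertical axis, growing clockwise seen from above: 0 = carriage at the loading stop, 18.85 (three full turns) = carriage home at the wheel; it has a hard stop at either end.
- crank_axis (a point): Point on the crank's vertical axis, 90 mm above the bench (the aluminium crank disc, 104 mm across, has its top 62 mm above the bench).
- crank_grip (a point): Point to grip on the crank's upright black knob, 94 mm above the bench and 20 mm below the knob's top; the knob is a freely revolving cylinder 20 mm across and 50 mm tall (64 to 114 mm above the bench), 38 mm from the crank's axis, and goes round with the crank.
- block: Dark steel cutter block, 56 x 56 x 16 mm thick, two red stripes on top, 0.4 kg. Origin at the centre of its underside, sides along its x and y, z up.
- disc: Aluminium top disc, 58 mm across, 12 mm thick, four red dots on top. Origin at the centre of its underside, z up.
- spacer1: Brass spacer plate, 56 x 56 x 12 mm thick, 0.2 kg; two to four of the four spacers are present (None if absent). Origin at the centre of its underside, sides along its x and y, z up.
- spacer2: Brass spacer plate, 56 x 56 x 12 mm thick, 0.2 kg; two to four of the four spacers are present (None if absent). Origin at the centre of its underside, sides along its x and y, z up.
- spacer3: Brass spacer plate, 56 x 56 x 12 mm thick, 0.2 kg; two to four of the four spacers are present (None if absent). Origin at the centre of its underside, sides along its x and y, z up.
- spacer4: Brass spacer plate, 56 x 56 x 12 mm thick, 0.2 kg; two to four of the four spacers are present (None if absent). Origin at the centre of its underside, sides along its x and y, z up.
- mug: Blue mug, 76 mm across, 90 mm tall; a bystander, to be left where it is. Origin at its underside.
- oil: Amber oil bottle, 60 mm across, 170 mm tall; a bystander, to be left where it is. Origin at its underside.
- wrench: Steel wrench lying flat; a bystander, to be left where it is. Origin at its underside.
- brush: Bench brush lying flat; a bystander, to be left where it is. Origin at its underside.
- carton: White carton 100 x 75 x 60 mm; a bystander, to be left where it is. Origin at its underside.
- spool: Steel spool, 60 mm across, 43 mm tall; a bystander, to be left where it is. Origin at its underside.
Not all that is in view belongs to the job. Several things have the shape of the disc; the one meant has the colours described above.

How it is judged (in metres and radians):
On the way, in this order (a step that is already met when the one before it is completed fails the run):
1. the carriage is wound fully out to the loading stop (within 3 mm) (value of joint carriage below 0.003 m), for 0.2 s.
2. the cutter block lies flat on the pocket floor (horizontal distance between block and pocket below 0.006 m and angle between block's own z axis and vertical below 0.08 rad and z of block in the frame of pocket between -0.003 and 0.003 m), for 0.2 s.
3. every spacer lies flat in the pocket, stacked on the block (all of step 2 and horizontal distance between each of spacer1, spacer2, spacer3, spacer4 and pocket below 0.006 m and angle between each of spacer1, spacer2, spacer3, spacer4's own z axis and vertical below 0.08 rad and z of spacer1 in the frame of pocket between 0.013 and 0.055 m and z of spacer2 in the frame of pocket between 0.013 and 0.055 m and z of spacer3 in the frame of pocket between 0.013 and 0.055 m and z of spacer4 in the frame of pocket between 0.013 and 0.055 m), for 0.2 s.
4. the disc lies flat on the topmost spacer (all of step 3 and horizontal distance between disc and pocket below 0.008 m and angle between disc's own z axis and vertical below 0.08 rad and z of disc in the frame of spacer1 above 0.009 m and z of disc in the frame of spacer2 above 0.009 m and z of disc in the frame of spacer3 above 0.009 m and z of disc in the frame of spacer4 above 0.009 m and (distance between disc and spacer1 below 0.0165 m or distance between disc and spacer2 below 0.0165 m or distance between disc and spacer3 below 0.0165 m or distance between disc and spacer4 below 0.0165 m)), for 0.2 s.
5. the carriage is wound home to the wheel (within 3 mm) (value of joint carriage above 0.087 m), for 0.2 s.
At the end, for the whole second after the job is handed in: The carriage is within 3 mm of its home stop at the wheel; in the pocket the block lies on the floor (within 3 mm), all spacers present on it and the disc directly on the topmost spacer, all level within 0.08 rad and centred within 6 mm (disc 8 mm), released and at rest (all of step 4 and value of joint carriage above 0.087 m and linear speed of each of block, disc, spacer1, spacer2, spacer3, spacer4 below 0.02 m/s); the robot touches nothing.
It fails at once if a bystander (mug, oil bottle, wrench, brush, carton, spool) is displaced by more than 40 mm (distance of any of mug, oil, wrench, brush, carton, spool from where it was at the start of the episode above 0.04 m).
Of spacer1, spacer2, spacer3, spacer4 only 2 to 4 are there at a start; the rules pass over those that are not, and their reading is None.
At some moment in a run one of block, disc, spacer1, spacer2, spacer3, spacer4 may be knocked a few centimetres aside while the robot is not near it.
Once in a run the grip may slacken for a moment while it holds something.
It also fails if it takes over 210 s, if anything falls off the work surface, if the arm or the gripper's body presses on something with over 40 N, if the wrist force passes 120 N, or if a joint passes its speed limit or range.

## Robot

A 6-joint arm with a two-finger parallel gripper is mounted at the origin on the work surface. World frame = base frame: x ahead of the robot, y to its left, z up, the work surface at z = 0. Lengths are in mm, angles in rad, forces in N, time in s.
With the tool pointing down it reaches from about 350 to 775 mm from the base axis. Payload 7.3 kg.
Tool frame: the origin (TCP) lies on the centre line of the jaws, within the pads' length; the fingertips stand 22 mm ahead of it and the grasp point (between the pads) lies 3 mm ahead of it; z points along the fingers, y is the direction in which the jaws open and shut (so a half turn about z gives the same grasp; the last joint's range is limited). The gripper opens to 92 mm and grips with 3 to 60 N. Pads are 19 mm wide; open, the fingers measure 130 mm over their backs; the gripper's body (75 mm by 190 mm) begins 47 mm behind the grasp point.
Start: joints at [-1.305, 0.342, 1.524, -0, 1.275, -0.146], TCP at [210.159, -481.119, 248.741] pointing down, gripper open.
Joint ranges: [-2.53, 2.53], [-0.77, 2.02], [0.04, 2.7], [-1, 4.14], [0.28, 2.66], [-3.11, 3.11]. Speed limits (rad/s): [2.57, 2.57, 3.14, 3.14, 3.14, 3.14].

## Interface

Orientations are given as [roll, pitch, yaw] about the fixed x, y, z axes, in that order (R = Rz(yaw) Ry(pitch) Rx(roll)).
In Python, from plant import get_obs, capture, close_job gives the robot as it stands.
- The arm moves only by the tool carry_out, never from a script. Its arguments are lists of equal length, an entry for each row: "xyz": the shift along the tool's x, y, z scaled (see below), a list of three; "dr": the turn, a rotation vector about the tool's x, y, z scaled (see below), a list of three. A call has 1 to 8 rows; each row shifts and turns the commanded pose from where the row before left it, along the tool's axes as they then stand; what a row does not reach is not made up. The controller multiplies each number of a shift by 0.06 m and each number of a turn by 8 degrees. A row lasts 1/8 s, in which the tool goes at most 62.5 mm and 10.7 degrees, less where a joint would pass 70% of its speed; a pose out of reach is approached as far as the arm can. A call with a number of a shift or a turn outside -1 to 1 is refused whole. A call with a gripper value outside its range is refused whole. "gripper" is the gripper's target within -1 to 1 (fully open at 1, half-way at 0, shut at -1), set as the call begins (left out, the last holds). The fingers move at their own pace and stop on an object; the grip force is fixed at half the most. Time passes only in rows, so rows that do not move let the fingers close. It gives the time, the measured TCP pose, the force and the opening at its end, in the units of the state.
- get_obs(): the state, without advancing time (a new reading comes with each control period).
- capture(name): name is "scene" or "top" or "wrist"; returns a dict with "image" (420x560x3 uint8, blue, green, red), "fx", "fy", "cx", "cy" (pixels), "pose" (4x4, takes a point from camera to world coordinates). Camera axes: x right, y up, looking along -z (the intrinsics and any distortion apply to the point x, -y, -z); pixel columns grow to the right and rows downward; lengths in mm; the calibration is good to about 2 mm. The wrist camera is an equidistant fisheye: a pixel r from the principal point sees the ray r / f radians off the axis. A picture is of the moment at which its call begins. There is no depth.
- close_job(): hands the job in, once; it reports no verdict.
The state is a dict: "time": time; "joint_positions": joint angles; "dq": joint speeds; "tau": joint torques, N m; "tool_pos": TCP position; "tcp_rot": TCP orientation; "contact_force": force on the tool from outside, world axes, zero at the start; "moment": the same for the moment, N m; "grip_width": finger opening in mm.
Only numpy, scipy, OpenCV 4.12 (cv2) and the standard library are available. Lean on these libraries where they do the work, as an engineer would, in place of code of your own. Each camera call takes 0.05 s, during which the arm holds its last target.

## Working session

There is one attempt and no reset: what is moved stays moved. The work goes in short steps, Python scripts to look and compute and a tool call to move; the robot and the scene stay as the last step left them, time stands still between calls to the robot, and variables do not carry over. Pictures are saved under pics/ and viewed, and the job is handed in when it is done.

Besides the shell and the picture viewer there is one more tool, called in YAML: its name, and indented under it one key for each argument. carry_out: Moves the arm, as the interface text tells. Shifts and turns lie within -1 to 1; 1 stands for 0.06 m of shift or 8 degrees of turn. Its arguments: {"type":"object","properties":{"xyz":{"type":"array"},"dr":{"type":"array"},"gripper":{"type":"number"}},"required":["xyz","dr"]}

```bash
mkdir -p pics; ls
python3 - <<'E'
from plant import get_obs, capture
import cv2
o=get_obs();print(o)
for n in ["scene","top","wrist"]:
    c=capture(n);cv2.imwrite(f"pics/{n}0.png",c["image"]);print(n,c["fx"],c["fy"],c["cx"],c["cy"],c["pose"],[k for k in c])
E
```

```text
pics
{'time': 0.0, 'joint_positions': array([-1.30497639e+00,  3.42709644e-01,  1.52501770e+00, -4.07707628e-05,
        1.27540193e+00, -1.45968293e-01]), 'dq': array([ 0.00031915,  0.00089975, -0.00072597, -0.00126406,  0.00081661,
        0.00310207]), 'tau': array([ 1.27474144e-03, -4.31235838e+01, -2.44222194e+01,  7.17946119e-02,
        5.58925141e-02, -1.27024468e-04]), 'tool_pos': array([ 210.05537331, -480.73468163,  248.05149241]), 'tcp_rot': array([-3.14006670e+00, -1.84930049e-04,  4.11799984e-01]), 'contact_force': array([ 0.28286718,  0.58570449, -0.29977971]), 'moment': array([0.08631681, 0.03473893, 0.03618333]), 'grip_width': 91.67073370234965}
scene 497.6826070731034 497.6826070731034 285.0495102887966 211.06523721821364 [[ 4.98474718e-01 -7.18508054e-01  4.85045494e-01  1.21368493e+03]
 [ 8.66902700e-01  4.14198903e-01 -2.77342709e-01 -3.84640595e+02]
 [-1.63234085e-03  5.58735577e-01  8.29344253e-01  1.26013658e+03]
 [ 0.00000000e+00  0.00000000e+00  0.00000000e+00  1.00000000e+00]] ['image', 'fx', 'fy', 'cx', 'cy', 'pose']
top 450.1061408876795 450.1061408876795 283.792638245335 207.2060245140582 [[-8.41458773e-03  9.91961102e-01 -1.26263088e-01  3.69877118e+02]
 [-9.99948543e-01 -9.06259531e-03 -4.55863463e-03  3.49378302e+00]
 [-5.66625950e-03  1.26218232e-01  9.91986316e-01  1.27752076e+03]
 [ 0.00000000e+00  0.00000000e+00  0.00000000e+00  1.00000000e+00]] ['image', 'fx', 'fy', 'cx', 'cy', 'pose']
wrist 325.19226210127806 325.19226210127806 277.81709934114275 210.8878313367567 [[ 3.99454191e-01  8.77312445e-01  2.66006059e-01  2.81987921e+02]
 [-9.16751310e-01  3.82850387e-01  1.13985163e-01 -4.49817853e+02]
 [-1.83992064e-03 -2.89393254e-01  9.57208524e-01  3.84575232e+02]
 [ 0.00000000e+00  0.00000000e+00  0.00000000e+00  1.00000000e+00]] ['image', 'fx', 'fy', 'cx', 'cy', 'pose']
```

View pics/scene0.png

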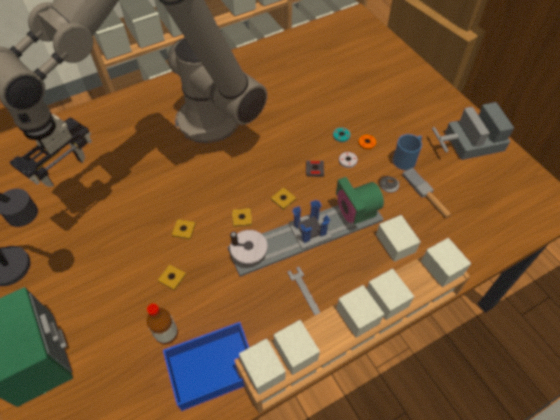

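View pics/top0.png

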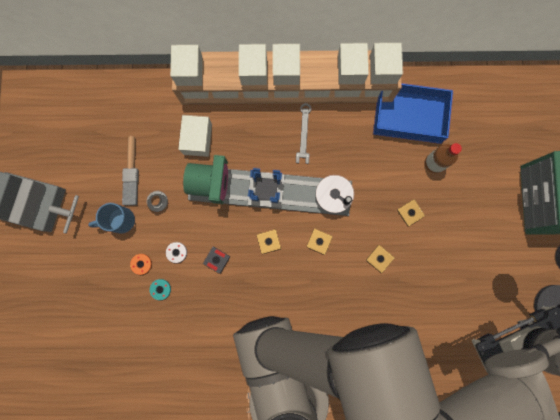

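View pics/wrist0.png

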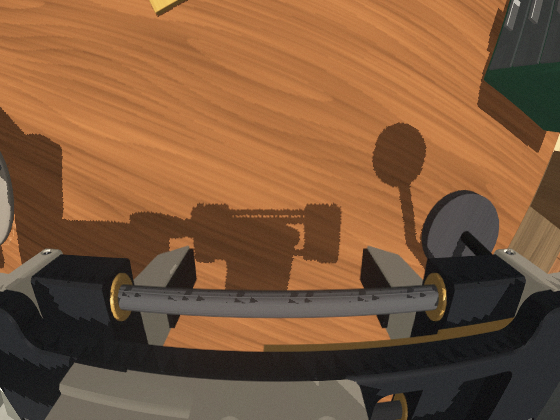

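```bash
cat > h.py <<'E'
import numpy as np, cv2
from plant import get_obs, capture
from scipy.spatial.transform import Rotation as R
def ray(c,uv):
    uv=np.asarray(uv,float).reshape(-1,2)
    d=np.c_[(uv[:,0]-c['cx'])/c['fx'],-(uv[:,1]-c['cy'])/c['fy'],-np.ones(len(uv))]
    if c.get('fish'):
        a=np.c_[uv[:,0]-c['cx'],uv[:,1]-c['cy']];r=np.hypot(*a.T);th=r/c['fx'];s=np.where(r>1e-9,np.sin(th)/np.maximum(r,1e-9),0)
        d=np.c_[a[:,0]*s,-a[:,1]*s,-np.cos(th)]
    return d@c['pose'][:3,:3].T
def toplane(c,uv,z):
    d=ray(c,uv);o=c['pose'][:3,3];t=(z-o[2])/d[:,2];return o+d*t[:,None]
def proj(c,P):
    P=np.atleast_2d(P);q=(P-c['pose'][:3,3])@c['pose'][:3,:3]
    x,y,z=q[:,0],-q[:,1],-q[:,2]
    if c.get('fish'):
        r=np.hypot(x,y);th=np.arctan2(r,z);return np.c_[c['cx']+c['fx']*th*x/r,c['cy']+c['fy']*th*y/r]
    return np.c_[c['cx']+c['fx']*x/z,c['cy']+c['fy']*y/z]
def cap(n):
    c=capture(n);c['fish']=n=='wrist';return c
def hsv(c): return cv2.cvtColor(c['image'],cv2.COLOR_BGR2HSV)
E
python3 - <<'E'
from h import *
c=cap('top');im=c['image']
cv2.imwrite('pics/topz.png',cv2.resize(im[140:310,120:440],None,fx=2.5,fy=2.5,interpolation=cv2.INTER_CUBIC))
s=cap('scene');cv2.imwrite('pics/scz.png',cv2.resize(s['image'][110:310,140:440],None,fx=2.66,fy=2.66,interpolation=cv2.INTER_CUBIC))
np.savez('t0',im=im)
E
```

```text
(no output)
```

View pics/topz.png

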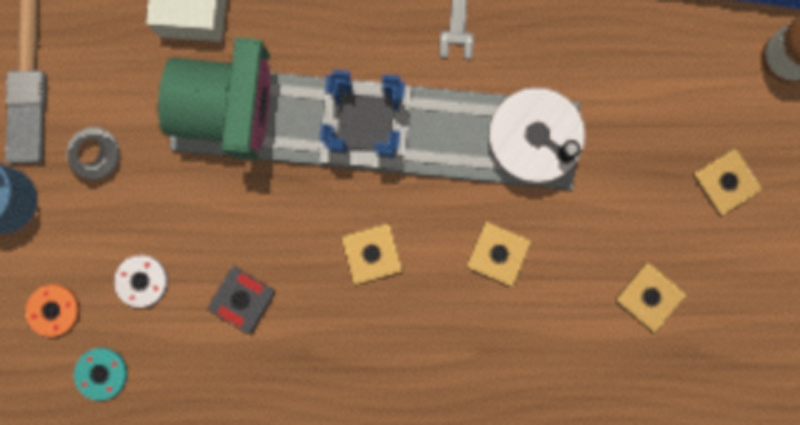

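View pics/scz.png

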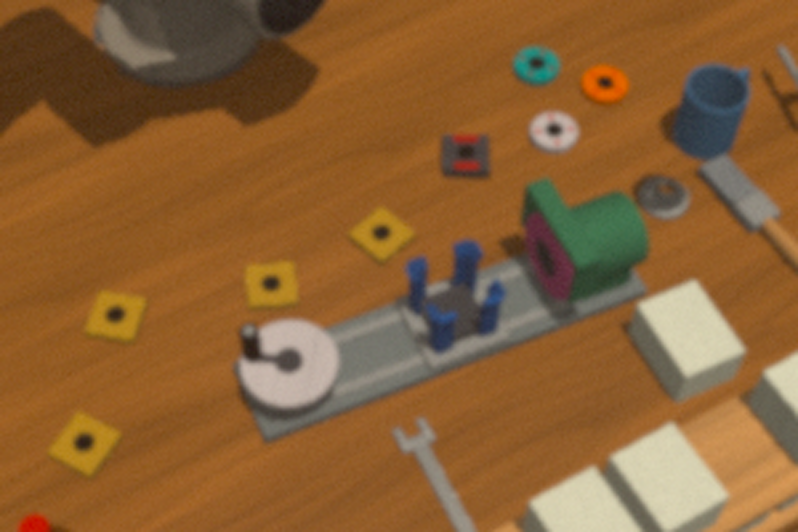

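```bash
cat > det.py <<'E'
from h import *
def blobs(mask,amin):
    n,l,s,ce=cv2.connectedComponentsWithStats(mask.astype(np.uint8))
    return [(s[i,4],ce[i],s[i,:4],(l==i)) for i in range(1,n) if s[i,4]>=amin]
def rectpose(c,m,z):
    k=max(cv2.findContours(m.astype(np.uint8),cv2.RETR_EXTERNAL,cv2.CHAIN_APPROX_NONE)[0],key=cv2.contourArea)
    P=toplane(c,k.reshape(-1,2),z)[:,:2].astype(np.float32)
    r=cv2.minAreaRect(P);return np.round(r[0],1),np.round(r[1],1),round(r[2],1)
def spacers(c,z=12,amin=150):
    H=hsv(c);m=(H[...,0]>18)&(H[...,0]<30)&(H[...,1]>110)&(H[...,2]>135)
    return [(a,np.round(ce,1))+rectpose(c,mm,z) for a,ce,b,mm in blobs(m,amin)]
E
python3 - <<'E'
from det import *
for n in ['top','scene']:
    c=cap(n);H=hsv(c);print(n)
    for s in spacers(c):print(*s)
    for name,m,z,lo in [('white',(H[...,1]<40)&(H[...,2]>170),12,80),('blue',(H[...,0]>105)&(H[...,0]<125)&(H[...,1]>120),100,10),('red',((H[...,0]<6)|(H[...,0]>174))&(H[...,1]>150)&(H[...,2]>100),16,8)]:
        for a,ce,b,mm in blobs(m,lo):
            if 100<ce[0]<460 and ce[1]>110: print(name,a,ce.round(1),b,toplane(c,ce,z).round(1), toplane(c,ce,62).round(1)[0,:2])
E
```

```text
top
269 [268.4 240.8] [435.   54.5] [53.2 53.6] 15.6
223 [318.7 240.7] [434.  -88.5] [53.  53.2] 67.7
white 199 [303.5 137. ] [297 114  12  48] [[734.9 -49.3  12. ]] [720.5 -47.2]
white 869 [193.4 133.2] [179 116  29  35] [[749.6 269.4  12. ]] [734.6 258.9]
white 97 [244.5 179.1] [233 174  22  16] [[613.  120.8  12. ]] [603.4 116.2]
white 1030 [328.5 191.3] [282 175  71  38] [[ 575.4 -118.3   12. ]] [ 567.3 -113.4]
white 140 [295.9 201.8] [278 190  39  17] [[546.2 -25.2  12. ]] [539.2 -24.1]
white 243 [175.8 252.2] [166 243  20  20] [[406.7 313.2  12. ]] [405.3 300.9]
blue 3502 [415.4 114. ] [374  84  78  59] [[ 770.5 -349.   100. ]] [ 783.4 -360.4]
blue 63 [255. 173.] [251 169   9  11] [[612.3  84.7 100. ]] [620.1  87.4]
blue 51 [277.1 174.9] [274 171   7  11] [[606.5  25.9 100. ]] [614.1  26.7]
blue 46 [252.4 195.3] [249 191   9   9] [[552.2  91.8 100. ]] [558.   94.6]
blue 38 [275.3 197.8] [271 193   8   9] [[545.1  31.2 100. ]] [550.7  32.1]
red 102 [455.4 148. ] [450 143  12  11] [[ 697.  -484.2   16. ]] [ 685.1 -466.4]
red 30 [219.6 253. ] [215 250  10   7] [[403.3 189.5  16. ]
[... 293 characters left out ...]
2.4
white 673 [250.1 247.1] [231 232  36  30] [[ 542.1 -117.1   12. ]] [ 569.  -127.8]
blue 25 [315.2 204. ] [312 202   7   5] [[556.8  89.5 100. ]] [535.3 105. ]
blue 23 [296.2 211.4] [294 209   5   7] [[551.8  30.  100. ]] [530.1  43.5]
blue 29 [325.6 221. ] [323 217   6   9] [[620.1  84.2 100. ]] [600.7  99.5]
blue 32 [305.6 228.8] [302 226   9   6] [[614.3  22.8 100. ]] [594.7  36.1]
blue 4501 [205.5 365.5] [164 323  84  86] [[ 818.2 -372.9  100. ]] [ 805.3 -372.5]
red 15 [314.8 162.4] [311 162   9   2] [[369.9 208.9  16. ]] [401.1 187. ]
red 30 [315.  171.8] [311 170   9   4] [[403. 189.  16.]] [432.9 167.8]
red 92 [152.9 309.6] [148 305  11  11] [[ 584.5 -430.8   16. ]] [ 607.7 -429.1]
```

```bash
cat > plan.py <<'E'
from h import *
import json
def plan(p,yaw_deg,n,start=None,rz=2):
    o=get_obs(); Rm=R.from_euler('xyz',o['tcp_rot']); P=np.array(o['tool_pos'])
    if start is not None: P=np.array(start,float)
    T=R.from_euler('xyz',[np.pi,0,np.radians(yaw_deg)])
    rv=(Rm.inv()*T).as_rotvec()
    st=(R.from_rotvec(rv/n))
    xs=[];rs=[];Rc=Rm;d=(np.array(p)-P)/n
    for i in range(n):
        xs.append(np.round(Rc.inv().apply(d)/60,rz+1).tolist())
        rs.append(np.round(np.degrees(rv/n)/8,3).tolist()); Rc=Rc*st
    print('from',P.round(1),'yaw',np.degrees(o['tcp_rot']).round(2),'total mm',np.linalg.norm(np.array(p)-P).round(1))
    print('xyz',json.dumps(xs));print('dr',json.dumps(rs))
E
python3 - <<'E'
from plan import *
c=cap('top');print(toplane(c,[347.2,200],114)); H=hsv(c)
c2=c['image'][160:230,180:360];cv2.imwrite('pics/bed.png',cv2.resize(c2,None,fx=4.4,fy=4.4,interpolation=cv2.INTER_CUBIC))
plan([480,-190,250],84,8)
E
```

```text
[[ 535.41432917 -156.75009123  114.        ]]
from [ 210.1 -481.1  248.6] yaw [-179.99   -0.     23.59] total mm 396.9
xyz [[0.758, -0.331, -0.003], [0.795, -0.228, -0.003], [0.818, -0.122, -0.003], [0.827, -0.013, -0.003], [0.821, 0.096, -0.003], [0.802, 0.203, -0.003], [0.768, 0.306, -0.003], [0.721, 0.404, -0.003]]
dr [[-0.0, -0.0, -0.944], [-0.0, -0.0, -0.944], [-0.0, -0.0, -0.944], [-0.0, -0.0, -0.944], [-0.0, -0.0, -0.944], [-0.0, -0.0, -0.944], [-0.0, -0.0, -0.944], [-0.0, -0.0, -0.944]]
```

View pics/bed.png

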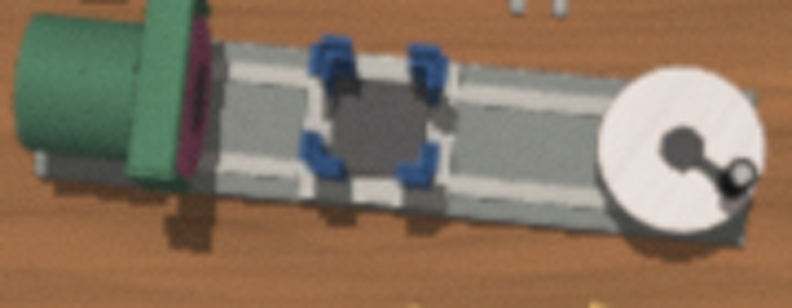

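carry_out:
  xyz:
    - [0.758,-0.331,0]
    - [0.795,-0.228,0]
    - [0.818,-0.122,0]
    - [0.827,-0.013,0]
    - [0.821,0.096,0]
    - [0.802,0.203,0]
    - [0.768,0.306,0]
    - [0.721,0.404,0]
  dr:
    - [0,0,-0.944]
    - [0,0,-0.944]
    - [0,0,-0.944]
    - [0,0,-0.944]
    - [0,0,-0.944]
    - [0,0,-0.944]
    - [0,0,-0.944]
    - [0,0,-0.944]

```text
time: 1.4
tool_pos: [481.0, -188.7, 248.9]
tcp_rot: [3.141, 0.0, 1.471]
contact_force: [0.4, -0.7, -0.1]
grip_width: 91.6
```

carry_out:
  xyz:
    - [0,0,0]
    - [0,0,0]
  dr:
    - [0,0,0]
    - [0,0,0]

```text
time: 1.65
tool_pos: [479.7, -190.3, 248.6]
tcp_rot: [-3.141, 0.0, 1.466]
contact_force: [0.1, -0.3, 0.4]
grip_width: 92.0
```

Run:
```python
from plan import *
o=get_obs();print(o['tool_pos'],np.degrees(o['tcp_rot']),o['time'])
c=cap('top');print('crank axis',toplane(c,[335.2,193.6],62),'knob',toplane(c,[348.6,199.8],114))
for n in('wrist','top'):
    c=cap(n);cv2.imwrite(f'pics/{n}1.png',c['image'])
```

```text
[ 479.68272126 -190.25787529  248.57544764] [-1.79968231e+02  1.96713563e-02  8.39784963e+01] 1.65
crank axis [[ 560.76683626 -131.62849719   62.        ]] knob [[ 535.90766113 -160.41372083  114.        ]]
```

View pics/wrist1.png

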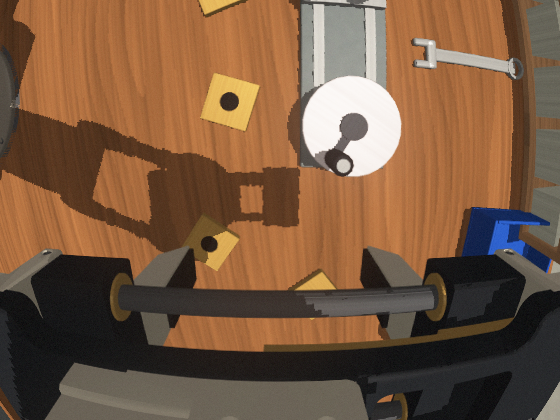

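View pics/top1.png

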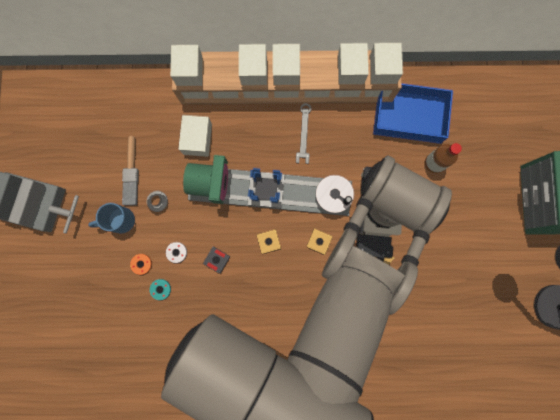

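Run:
```python
from plan import *
c=cap('wrist')
print('axis',toplane(c,[353.5,126.5],64),'knob',toplane(c,[344,166],114))
H=hsv(c);m=((H[...,1]<40)&(H[...,2]>190)).astype(np.uint8);m[:70]=0;m[190:]=0;m[:,:290]=0;m[:,410:]=0
k=max(cv2.findContours(m,cv2.RETR_EXTERNAL,cv2.CHAIN_APPROX_NONE)[0],key=len)
P=toplane(c,k.reshape(-1,2),62)[:,:2].astype(np.float32);print(cv2.minEnclosingCircle(P),cv2.fitEllipse(cv2.convexHull(P)))
# bed edge pixels
for y in (20,40,60,75): 
    print(y,[ (x,c['image'][y,x].tolist()) for x in (299,301,303,305)])
```

```text
axis [[ 561.39367257 -130.74891493   64.        ]] knob [[ 539.23042333 -161.10268442  114.        ]]
((558.1174926757812, -122.34852600097656), 59.402137756347656) ((560.9642944335938, -122.75325012207031), (101.37403869628906, 117.62271118164062), 6.054563045501709)
20 [(299, [36, 55, 82]), (301, [106, 110, 109]), (303, [137, 144, 141]), (305, [139, 145, 144])]
40 [(299, [38, 61, 92]), (301, [104, 111, 110]), (303, [143, 152, 147]), (305, [140, 149, 144])]
60 [(299, [42, 60, 91]), (301, [77, 83, 82]), (303, [146, 152, 150]), (305, [150, 155, 153])]
75 [(299, [48, 67, 100]), (301, [98, 106, 106]), (303, [147, 156, 156]), (305, [148, 157, 156])]
```

carry_out:
  xyz:
    - [0.294,0.458,0.3]
    - [0.294,0.458,0.5]
    - [0,0,0.8]
    - [0,0,0.6]
    - [0,0,0.33]
    - [0,0,0]
    - [0,0,0]
  dr:
    - [0,0,0]
    - [0,0,0]
    - [0,0,0]
    - [0,0,0]
    - [0,0,0]
    - [0,0,0]
    - [0,0,0]

```text
time: 2.72
tool_pos: [538.8, -161.5, 97.9]
tcp_rot: [3.14, 0.001, 1.465]
contact_force: [-0.4, 0.7, 0.0]
grip_width: 91.6
```

carry_out:
  xyz:
    - [0,0,0]
    - [0,0,0]
    - [0,0,0]
    - [0,0,0]
    - [0,0,0]
    - [0,0,0]
    - [0,0,0]
  dr:
    - [0,0,0]
    - [0,0,0]
    - [0,0,0]
    - [0,0,0]
    - [0,0,0]
    - [0,0,0]
    - [0,0,0]
  gripper: -1

```text
time: 3.6
tool_pos: [538.4, -160.7, 96.9]
tcp_rot: [3.142, 0.0, 1.466]
contact_force: [-0.3, -0.1, 0.9]
grip_width: 26.5
```

Run:
```python
from plan import *
o=get_obs();print(o['tool_pos'],o['grip_width'],o['contact_force'],o['time'])
c=cap('wrist');cv2.imwrite(f'pics/w2.png',c['image'])
```

```text
[ 538.37496087 -160.71772736   96.89443475] 26.529086337138295 [-0.25930347 -0.08002108  0.86539865] 3.6
```

View pics/w2.png

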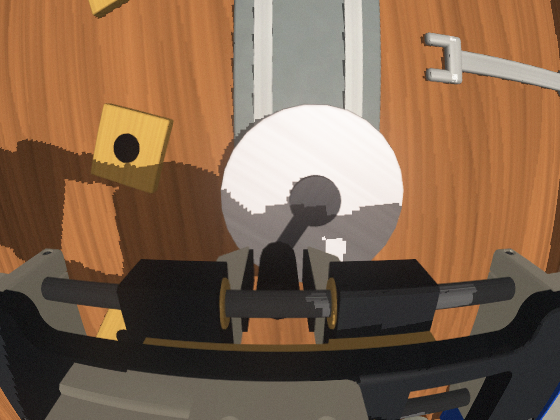

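carry_out:
  xyz:
    - [0,0,0]
    - [0,0,0]
  dr:
    - [0,0,0]
    - [0,0,0]

```text
time: 3.9
tool_pos: [538.3, -160.7, 96.9]
tcp_rot: [-3.141, 0.0, 1.466]
contact_force: [-0.7, -0.0, -0.3]
grip_width: 19.6
```

```bash
cat > circ.py <<'E'
from plan import *
def circ(A,th0,dth,n,r=38,pos=None):
    o=get_obs();Rm=R.from_euler('xyz',[np.pi,0,o['tcp_rot'][2]])
    P=np.array(o['tool_pos'][:2]) if pos is None else np.array(pos)
    a=np.degrees(np.arctan2(*(P-A)[::-1])); print('pos',P.round(1),'ang',a.round(1),'rad',np.linalg.norm(P-A).round(2),'F',o['contact_force'].round(1),'w',o['grip_width'])
    if th0 is None: th0=a
    Q=[P]+[np.array(A)+r*np.array([np.cos(np.radians(th0+dth*i)),np.sin(np.radians(th0+dth*i))]) for i in range(1,n+1)]
    print(json.dumps([np.round(Rm.inv().apply(np.r_[Q[i+1]-Q[i],0])/60,3).tolist()[:2]+[0] for i in range(n)]))
    print('end',Q[-1].round(2))
E
python3 -c "
from circ import *
circ([561.2,-131],None,22.5,8)
circ([561.2,-131],-128+180,22.5,8,pos=[584.5,-101])"
```

```text
pos [ 538.3 -160.7] ang -127.6 rad 37.53 F [-0.7 -0.  -0.3] w 19.586701126437436
[[-0.093, 0.228, 0], [0.009, 0.247, 0], [0.103, 0.225, 0], [0.181, 0.168, 0], [0.232, 0.086, 0], [0.247, -0.009, 0], [0.225, -0.103, 0], [0.168, -0.181, 0]]
end [ 584.39 -100.89]
pos [ 584.5 -101. ] ang 52.2 rad 37.99 F [-0.7 -0.  -0.3] w 19.586701126437436
[[0.087, -0.229, 0], [-0.008, -0.247, 0], [-0.101, -0.225, 0], [-0.18, -0.169, 0], [-0.231, -0.088, 0], [-0.247, 0.008, 0], [-0.225, 0.101, 0], [-0.169, 0.18, 0]]
end [ 537.8  -160.94]
```

carry_out:
  xyz:
    - [-0.093,0.228,0]
    - [0.009,0.247,0]
    - [0.103,0.225,0]
    - [0.181,0.168,0]
  dr:
    - [0,0,0]
    - [0,0,0]
    - [0,0,0]
    - [0,0,0]

```text
time: 4.4
tool_pos: [591.4, -154.4, 96.9]
tcp_rot: [-3.141, 0.001, 1.466]
contact_force: [-4.5, -0.1, 3.9]
grip_width: 19.4
```

carry_out:
  xyz:
    - [0.232,0.086,0]
    - [0.247,-0.009,0]
    - [0.225,-0.103,0]
    - [0.168,-0.181,0]
  dr:
    - [0,0,0]
    - [0,0,0]
    - [0,0,0]
    - [0,0,0]

```text
time: 4.9
tool_pos: [584.1, -99.9, 96.9]
tcp_rot: [3.141, 0.0, 1.467]
contact_force: [-2.2, -7.5, 0.3]
grip_width: 19.6
```

```bash
python3 -c "
from circ import *
circ([561.2,-131],-128+180,22.5,8,pos=[584.4,-101])
c=cap('top');cv2.imwrite('pics/t3.png',c['image'])"
```

```text
pos [ 584.4 -101. ] ang 52.3 rad 37.92 F [-2.2 -7.5  0.3] w 19.607943653254022
[[0.087, -0.228, 0], [-0.007, -0.247, 0], [-0.101, -0.225, 0], [-0.18, -0.169, 0], [-0.231, -0.088, 0], [-0.247, 0.007, 0], [-0.225, 0.101, 0], [-0.169, 0.18, 0]]
end [ 537.8  -160.94]
```

View pics/t3.png

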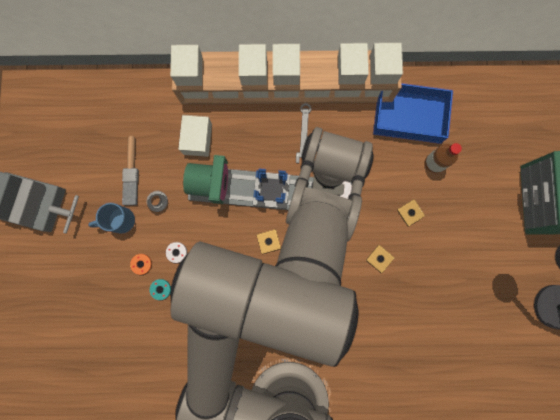

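carry_out:
  xyz:
    - [0.087,-0.228,0]
    - [-0.007,-0.247,0]
    - [-0.101,-0.225,0]
    - [-0.18,-0.169,0]
    - [-0.231,-0.088,0]
    - [-0.247,0.007,0]
    - [-0.225,0.101,0]
    - [-0.169,0.18,0]
  dr:
    - [0,0,0]
    - [0,0,0]
    - [0,0,0]
    - [0,0,0]
    - [0,0,0]
    - [0,0,0]
    - [0,0,0]
    - [0,0,0]

```text
time: 5.95
tool_pos: [537.6, -160.5, 96.9]
tcp_rot: [-3.14, -0.002, 1.466]
contact_force: [4.4, 10.1, -1.5]
grip_width: 19.7
```

carry_out:
  xyz:
    - [-0.087,0.228,0]
    - [0.007,0.247,0]
    - [0.101,0.225,0]
  dr:
    - [0,0,0]
    - [0,0,0]
    - [0,0,0]

```text
time: 6.32
tool_pos: [579.2, -164.5, 96.9]
tcp_rot: [-3.139, 0.0, 1.466]
contact_force: [-5.4, 3.4, 3.9]
grip_width: 19.7
```

```bash
python3 -c "
from circ import *
circ([561.2,-131],None,10,8)
c=cap('top')
H=hsv(c);m=(H[...,0]>105)&(H[...,0]<125)&(H[...,1]>120)
from det import blobs
print([(a,ce.round(1),toplane(c,ce,93).round(1)) for a,ce,b,mm in blobs(m,10) if ce[1]>150])"
```

```text
pos [ 579.2 -164.5] ang -61.8 rad 38.06 F [-5.4  3.4  3.9] w 19.73915438084365
[[0.071, 0.085, 0], [0.084, 0.072, 0], [0.095, 0.056, 0], [0.103, 0.039, 0], [0.108, 0.021, 0], [0.11, 0.001, 0], [0.109, -0.018, 0], [0.104, -0.036, 0]]
end [ 597.29 -119.11]
[(np.int32(55), array([267.9, 174.1]), array([[610.3,  50.8,  93. ]])), (np.int32(51), array([290.2, 176. ]), array([[604.8,  -8.8,  93. ]])), (np.int32(44), array([265.4, 196.6]), array([[549.5,  57.6,  93. ]])), (np.int32(36), array([287.9, 199.3]), array([[541.7,  -2.2,  93. ]]))]
```

carry_out:
  xyz:
    - [0.071,0.085,0]
    - [0.084,0.072,0]
    - [0.095,0.056,0]
    - [0.103,0.039,0]
  dr:
    - [0,0,0]
    - [0,0,0]
    - [0,0,0]
    - [0,0,0]

```text
time: 6.88
tool_pos: [597.1, -144.2, 96.9]
tcp_rot: [-3.142, 0.0, 1.466]
contact_force: [-1.0, -2.2, 0.7]
grip_width: 19.4
```

carry_out:
  xyz:
    - [0.108,0.021,0]
    - [0.11,0.001,0]
  dr:
    - [0,0,0]
    - [0,0,0]

```text
time: 7.12
tool_pos: [599.5, -133.9, 96.9]
tcp_rot: [3.141, 0.006, 1.468]
contact_force: [-3.8, -26.1, -2.4]
grip_width: 19.4
```

```bash
python3 -c "
from circ import *
circ([561.2,-131],None,8,6)
"
```

```text
pos [ 599.5 -133.9] ang -4.4 rad 38.41 F [ -3.8 -26.1  -2.4] w 19.396999737981194
[[0.088, -0.015, 0], [0.086, -0.021, 0], [0.082, -0.032, 0], [0.077, -0.044, 0], [0.07, -0.054, 0], [0.062, -0.063, 0]]
end [ 588.7  -104.78]
```

carry_out:
  xyz:
    - [0,0,0]
    - [0,0,0]
    - [0,0,0]
    - [0,0,0]
    - [0,0,0]
  dr:
    - [0,0,0]
    - [0,0,0]
    - [0,0,0]
    - [0,0,0]
    - [0,0,0]

```text
time: 7.75
tool_pos: [599.4, -134.3, 96.9]
tcp_rot: [3.141, 0.005, 1.466]
contact_force: [-2.4, -13.0, -1.7]
grip_width: 19.1
```

carry_out:
  xyz:
    - [0,0,0]
    - [0,0,0]
    - [0,0,0]
    - [0,0,0]
    - [0,0,0]
    - [0,0,0]
  dr:
    - [0,0,0]
    - [0,0,0]
    - [0,0,0]
    - [0,0,0]
    - [0,0,0]
    - [0,0,0]
  gripper: 0.3

```text
time: 8.5
tool_pos: [599.7, -131.4, 96.9]
tcp_rot: [3.142, 0.0, 1.466]
contact_force: [-0.5, -0.7, 0.2]
grip_width: 59.9
```

```bash
python3 -c "
from circ import *
from det import blobs
circ([561.2,-131],None,8,1)
for n in ('top','scene'):
  c=cap(n)
  H=hsv(c);m=(H[...,0]>105)&(H[...,0]<125)&(H[...,1]>120)
  q=np.array([toplane(c,ce,93)[0] for a,ce,b,mm in blobs(m,10) if 150<ce[1]<250 and ce[0]<400 and a<100]);print(q.round(1),q.mean(0))"
```

```text
pos [ 599.7 -131.4] ang -0.6 rad 38.53 F [-0.5 -0.7  0.2] w 59.891865534109684
[[0.086, -0.023, 0]]
end [ 598.88 -126.11]
[[609.7  46.   93. ]
 [604.  -13.9  93. ]
 [548.   52.   93. ]
 [541.3  -7.2  93. ]] [575.72101064  19.22533721  93.        ]
[[550.6  52.6  93. ]
 [546.7  -8.2  93. ]
 [613.1  46.7  93. ]
 [606.8 -15.1  93. ]
 [627.5 -22.9  93. ]] [588.95679655  10.62750099  93.        ]
```

carry_out:
  xyz:
    - [0,0,-0.6]
    - [0,0,-1]
    - [0.5,-0.1,-1]
    - [0.8,-0.25,0]
    - [0.83,-0.25,0]
    - [0,0,0]
    - [0,0,0]
  dr:
    - [0,0,0]
    - [0,0,0]
    - [0,0,0]
    - [0,0,0]
    - [0,0,0]
    - [0,0,0]
    - [0,0,0]
  gripper: 1

```text
time: 9.48
tool_pos: [577.6, -3.1, 248.7]
tcp_rot: [3.141, 0.001, 1.467]
contact_force: [-0.4, 0.4, -0.7]
grip_width: 91.7
```

```bash
python3 -c "
from circ import *
o=get_obs();print(o['tool_pos'],o['time'])
c=cap('wrist');cv2.imwrite('pics/w4.png',c['image'])
print(proj(c,[[577,18.5,35],[577,18.5,102]]))
"
```

```text
[577.58680272  -3.05997302 248.66895003] 9.475
[[275.26358496 167.68548725]
 [274.66141255 179.77196696]]
```

View pics/w4.png

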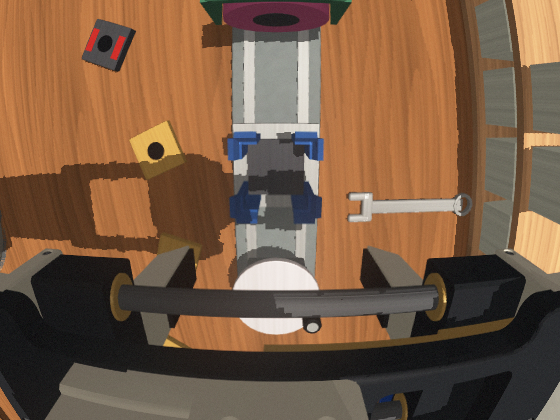

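```bash
python3 -c "
from circ import *
c=cap('wrist');im=c['image'][115:240,205:345]
im=cv2.resize(im,None,fx=5.5,fy=4.8,interpolation=cv2.INTER_CUBIC)
im=cv2.resize(c['image'][118:238,205:345],None,fx=5,fy=5,interpolation=cv2.INTER_CUBIC)
cv2.imwrite('pics/w4z.png',im)
"
```

```text
(no output)
```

View pics/w4z.png

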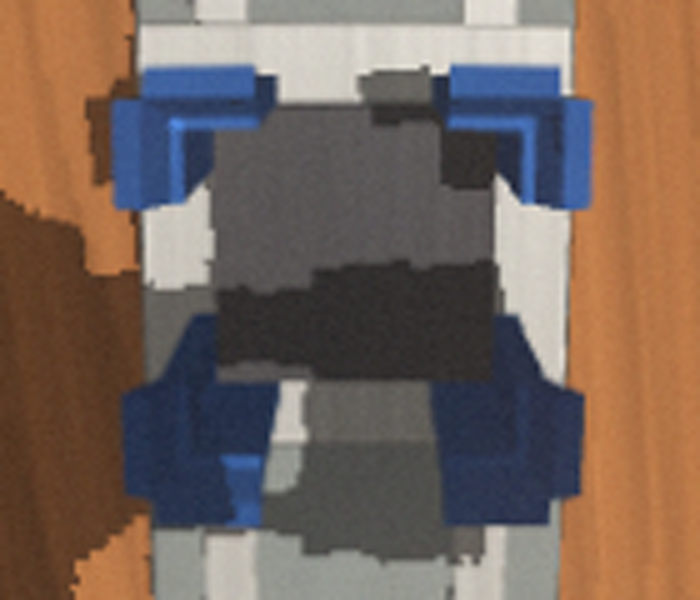

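```bash
python3 -c "
from circ import *
c=cap('wrist')
f=lambda L:[(205+a/5-.4,118+b/5-.4) for a,b in L]
P=toplane(c,f([(213,103),(496,105),(217,381),(493,381)]),35);print(P.round(1),P.mean(0))
P=toplane(c,f([(113,101),(114,208),(591,101),(591,208),(122,395),(122,495),(584,393),(582,495)]),102);print(P.round(1))
P=toplane(c,f([(144,66),(252,66),(450,66),(560,66),(155,524),(260,524),(444,524),(547,524)]),102);print(P.round(1))
"
```

```text
[[550.6  53.1  35. ]
 [610.9  46.2  35. ]
 [543.8  -8.1  35. ]
 [604.7 -14.6  35. ]] [577.5095258   19.15134438  35.        ]
[[540.   59.6 102. ]
 [537.7  40.8 102. ]
 [622.8  50.7 102. ]
 [621.2  31.8 102. ]
 [534.4   6.9 102. ]
 [531.5 -11.9 102. ]
 [617.4  -1.6 102. ]
 [615.7 -20.9 102. ]]
[[546.2  65.  102. ]
 [564.9  62.7 102. ]
 [598.9  59.  102. ]
 [617.9  57.3 102. ]
 [536.8 -18.1 102. ]
 [556.2 -20.1 102. ]
 [589.9 -23.7 102. ]
 [608.8 -25.8 102. ]]
```

```bash
python3 -c "
from circ import *
plan([375,182,230],59.2,5)
"
```

```text
from [577.7  -4.  248.4] yaw [-1.7999e+02  2.0000e-02  8.3920e+01] total mm 275.7
xyz [[0.545, -0.737, 0.061], [0.479, -0.782, 0.061], [0.41, -0.82, 0.061], [0.338, -0.852, 0.061], [0.263, -0.878, 0.061]]
dr [[-0.0, 0.0, 0.618], [-0.0, 0.0, 0.618], [-0.0, 0.0, 0.618], [-0.0, 0.0, 0.618], [-0.0, 0.0, 0.618]]
```

carry_out:
  xyz:
    - [0.545,-0.737,0.06]
    - [0.479,-0.782,0.06]
    - [0.41,-0.82,0.06]
    - [0.338,-0.852,0.06]
    - [0.263,-0.878,0.06]
    - [0,0,0]
    - [0,0,0]
  dr:
    - [0,0,0.618]
    - [0,0,0.618]
    - [0,0,0.618]
    - [0,0,0.618]
    - [0,0,0.618]
    - [0,0,0]
    - [0,0,0]

```text
time: 10.5
tool_pos: [375.4, 182.4, 230.8]
tcp_rot: [3.14, -0.0, 1.035]
contact_force: [-0.1, -0.5, 0.2]
grip_width: 91.8
```

```bash
python3 -c "
from circ import *
o=get_obs();print(o['tool_pos'],np.degrees(o['tcp_rot']),o['time'])
c=cap('wrist');cv2.imwrite('pics/w5.png',c['image'])
print(proj(c,[[386,200,16]]))
"
```

```text
[375.37475292 182.36988349 230.82067175] [ 1.79937270e+02 -2.37115867e-02  5.93011932e+01] 10.5
[[277.79796899 168.41677262]]
```

View pics/w5.png

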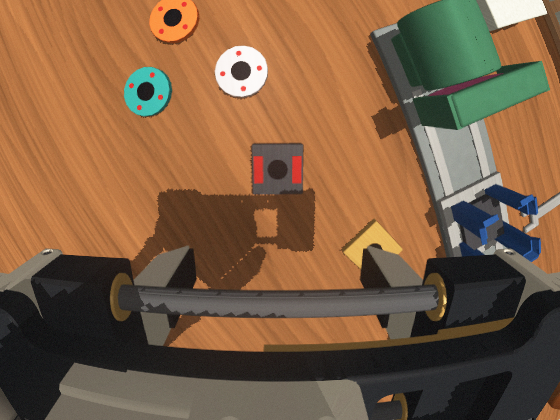

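```bash
cat >> det.py <<'E'
def redpts(c,z,lo,roi=None,zz=None):
    H=hsv(c);m=((H[...,0]<6)|(H[...,0]>172))&(H[...,1]>130)&(H[...,2]>80)
    if roi: mm=np.zeros_like(m);mm[roi[1]:roi[3],roi[0]:roi[2]]=1;m&=mm
    return np.array([toplane(c,ce,z)[0,:2] for a,ce,b,x in blobs(m,lo)])
E
python3 -c "
from det import *; from plan import plan
c=cap('wrist');p=redpts(c,16,30,(240,130,320,200));print(p,p.mean(0),np.degrees(np.arctan2(*(p[1]-p[0])[::-1])))
m=p.mean(0);plan([m[0],m[1],27],59.2,6)
"
```

```text
[[366.6970259  210.25821563]
 [403.02650297 189.04897515]] [384.86176444 199.65359539] -30.27649067440451
from [375.7 182.  230.6] yaw [ 1.7996e+02 -1.0000e-02  5.9200e+01] total mm 204.6
xyz [[0.055, -0.004, 0.566], [0.055, -0.004, 0.566], [0.055, -0.003, 0.566], [0.055, -0.003, 0.566], [0.055, -0.003, 0.566], [0.055, -0.003, 0.566]]
dr [[0.001, -0.0, 0.0], [0.001, -0.0, 0.0], [0.001, -0.0, 0.0], [0.001, -0.0, 0.0], [0.001, -0.0, 0.0], [0.001, -0.0, 0.0]]
```

carry_out:
  xyz:
    - [0.165,-0.01,0.566]
    - [0.165,-0.01,0.566]
    - [0,0,0.7]
    - [0,0,0.7]
    - [0,0,0.56]
    - [0,0,0.3]
    - [0,0,0]
    - [0,0,0]
  dr:
    - [0,0,-0.06]
    - [0,0,0]
    - [0,0,0]
    - [0,0,0]
    - [0,0,0]
    - [0,0,0]
    - [0,0,0]
    - [0,0,0]

```text
time: 11.6
tool_pos: [384.5, 200.2, 27.5]
tcp_rot: [3.141, -0.001, 1.042]
contact_force: [1.0, -0.4, 1.0]
grip_width: 91.8
```

carry_out:
  xyz:
    - [0,0,0]
    - [0,0,0]
    - [0,0,0]
    - [0,0,0]
    - [0,0,0]
    - [0,0,0]
    - [0,0,0]
  dr:
    - [0,0,0]
    - [0,0,0]
    - [0,0,0]
    - [0,0,0]
    - [0,0,0]
    - [0,0,0]
    - [0,0,0]
  gripper: -1

```text
time: 12.48
tool_pos: [383.8, 200.5, 27.3]
tcp_rot: [3.141, -0.0, 1.043]
contact_force: [0.7, -1.7, 4.5]
grip_width: 55.5
```

```bash
python3 -c "
from circ import *
o=get_obs();print(o['tool_pos'],np.degrees(o['tcp_rot']),o['time'])
c=cap('wrist');cv2.imwrite('pics/w6.png',c['image'])
"
```

```text
[383.83857201 200.52266973  27.25687171] [ 1.79963992e+02 -2.80582397e-02  5.97721882e+01] 12.475
```

View pics/w6.png

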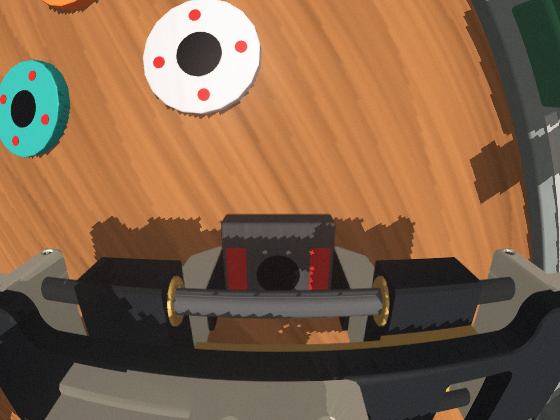

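```bash
python3 -c "
from circ import *
c=cap('wrist');o=get_obs()
p=toplane(c,[[278,274],[225,216],[333,216]],16);print(p)
# tool-frame offset
Rm=R.from_euler('xyz',o['tcp_rot']);print(Rm.inv().apply(p-o['tool_pos']))
"
```

```text
[[383.90726385 200.373241    16.        ]
 [377.56632807 240.09026102  16.        ]
 [422.44996385 213.8860873   16.        ]]
[[ -0.11491951   0.13395556  11.24104274]
 [ 31.0093758  -25.34009766  11.24100664]
 [ 30.96465036  26.63293876  11.27209602]]
```

carry_out:
  xyz:
    - [0,0,-0.4]
    - [0,0,-1]
    - [0,0,-1]
    - [0,0,0]
  dr:
    - [0,0,0]
    - [0,0,0]
    - [0,0,0]
    - [0,0,0]

```text
time: 13.08
tool_pos: [385.2, 201.2, 174.2]
tcp_rot: [3.137, -0.006, 1.043]
contact_force: [0.1, -0.6, -3.8]
grip_width: 55.3
```

```bash
python3 -c "
from circ import *
o=get_obs();print(o['grip_width'],o['contact_force'])
plan([577.5,19.2,172],83.7,6)
"
```

```text
55.310101744661665 [ 0.08997589 -0.5834963  -3.82942259]
from [385.2 201.2 174.2] yaw [179.72  -0.32  59.78] total mm 264.8
xyz [[-0.168, 0.716, 0.009], [-0.217, 0.703, 0.008], [-0.266, 0.686, 0.008], [-0.313, 0.666, 0.007], [-0.358, 0.642, 0.007], [-0.402, 0.616, 0.006]]
dr [[0.007, -0.005, -0.498], [0.007, -0.005, -0.498], [0.007, -0.005, -0.498], [0.007, -0.005, -0.498], [0.007, -0.005, -0.498], [0.007, -0.005, -0.498]]
```

carry_out:
  xyz:
    - [-0.168,0.716,0]
    - [-0.217,0.703,0]
    - [-0.266,0.686,0]
    - [-0.313,0.666,0]
    - [-0.358,0.642,0]
    - [-0.402,0.616,0]
    - [0,0,0]
    - [0,0,0]
  dr:
    - [0,0,-0.498]
    - [0,0,-0.498]
    - [0,0,-0.498]
    - [0,0,-0.498]
    - [0,0,-0.498]
    - [0,0,-0.498]
    - [0,0,0]
    - [0,0,0]

```text
time: 14.08
tool_pos: [574.2, 18.7, 168.5]
tcp_rot: [-3.136, -0.0, 1.46]
contact_force: [-0.3, -0.8, -3.3]
grip_width: 55.5
```

```bash
python3 -c "
from circ import *
o=get_obs();print(o['grip_width'],o['contact_force'])
plan([577.5,19.2,68],83.7,3)
c=cap('wrist');cv2.imwrite('pics/w7.png',c['image'])
"
```

```text
55.49560322954733 [-0.25568106 -0.83686263 -3.33585019]
from [574.2  18.7 168.5] yaw [-1.7969e+02 -1.0000e-02  8.3620e+01] total mm 100.5
xyz [[0.005, 0.021, 0.558], [0.005, 0.02, 0.558], [0.005, 0.019, 0.558]]
dr [[-0.013, -0.001, -0.003], [-0.013, -0.001, -0.003], [-0.013, -0.001, -0.003]]
```

View pics/w7.png

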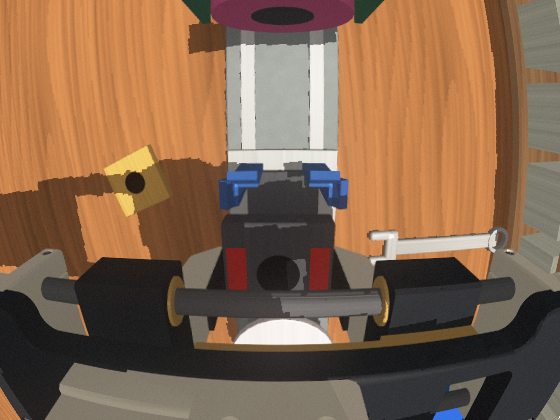

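carry_out:
  xyz:
    - [0.015,0.055,0.2]
    - [0,0,0.36]
    - [0,0,0]
    - [0,0,0]
  dr:
    - [-0.03,0,0]
    - [0,0,0]
    - [0,0,0]
    - [0,0,0]

```text
time: 14.62
tool_pos: [579.4, 19.3, 137.8]
tcp_rot: [3.137, 0.0, 1.461]
contact_force: [-1.3, 0.1, -4.0]
grip_width: 55.9
```

```bash
python3 -c "
from circ import *
o=get_obs();print(o['grip_width'],o['contact_force'],o['dq'])
plan([577.5,19.2,64],83.7,1)
c=cap('wrist');cv2.imwrite('pics/w8.png',c['image'][130:330,150:410])
"
```

```text
55.94951300173105 [-1.32950041  0.13136112 -3.97134995] [-5.54864861e-03 -1.36382929e-02 -1.35110802e-02 -1.09503185e-07
  2.82446498e-05 -3.38493051e-04]
from [579.4  19.3 137.8] yaw [179.73   0.    83.7 ] total mm 73.8
xyz [[-0.005, -0.037, 1.229]]
dr [[0.033, 0.0, 0.0]]
```

View pics/w8.png

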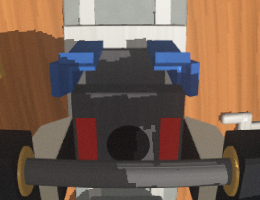

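carry_out:
  xyz:
    - [0,0,0]
    - [0,0,0]
    - [0,0,0]
  dr:
    - [0,0,0]
    - [0,0,0]
    - [0,0,0]

```text
time: 15.05
tool_pos: [579.4, 18.9, 137.7]
tcp_rot: [3.137, 0.0, 1.46]
contact_force: [0.3, -0.5, -4.0]
grip_width: 55.7
```

carry_out:
  xyz:
    - [0.003,-0.032,0.1]
    - [0,0,0.3]
    - [0,0,0.23]
    - [0,0,0]
    - [0,0,0]
    - [0,0,0]
  dr:
    - [0.03,0,0]
    - [0,0,0]
    - [0,0,0]
    - [0,0,0]
    - [0,0,0]
    - [0,0,0]

```text
time: 15.8
tool_pos: [577.8, 19.3, 100.3]
tcp_rot: [3.14, 0.0, 1.46]
contact_force: [-0.3, -0.5, -3.2]
grip_width: 55.7
```

carry_out:
  xyz:
    - [0,0,0.15]
    - [0,0,0.15]
    - [0,0,0.15]
    - [0,0,0]
    - [0,0,0]
  dr:
    - [0,0,0]
    - [0,0,0]
    - [0,0,0]
    - [0,0,0]
    - [0,0,0]

```text
time: 16.42
tool_pos: [577.5, 19.3, 72.7]
tcp_rot: [3.142, 0.0, 1.46]
contact_force: [0.7, -0.3, -3.5]
grip_width: 55.7
```

carry_out:
  xyz:
    - [0,0,0.08]
    - [0,0,0.08]
    - [0,0,0]
    - [0,0,0]
  dr:
    - [0,0,0]
    - [0,0,0]
    - [0,0,0]
    - [0,0,0]

```text
time: 16.92
tool_pos: [577.4, 19.3, 63.0]
tcp_rot: [-3.141, 0.0, 1.46]
contact_force: [0.5, -0.9, -3.0]
grip_width: 55.6
```

carry_out:
  xyz:
    - [0,0,0.015]
    - [0,0,0]
    - [0,0,0]
  dr:
    - [0,0,0]
    - [0,0,0]
    - [0,0,0]

```text
time: 17.3
tool_pos: [577.5, 19.3, 62.3]
tcp_rot: [3.141, 0.0, 1.46]
contact_force: [-0.6, -0.3, -2.0]
grip_width: 55.3
```

carry_out:
  xyz:
    - [0,0,0]
    - [0,0,0]
    - [0,0,0]
    - [0,0,0]
  dr:
    - [0,0,0]
    - [0,0,0]
    - [0,0,0]
    - [0,0,0]
  gripper: 0.6

```text
time: 17.8
tool_pos: [577.5, 19.3, 62.3]
tcp_rot: [3.141, 0.0, 1.46]
contact_force: [-0.7, 0.6, -0.1]
grip_width: 73.3
```

carry_out:
  xyz:
    - [0,0,-0.5]
    - [0,0,-1]
    - [-0.3,0,-1]
    - [0,0,-0.6]
    - [0,0,0]
  dr:
    - [0,0,0]
    - [0,0,0]
    - [0,0,0]
    - [0,0,0]
    - [0,0,0]
  gripper: 1

```text
time: 18.42
tool_pos: [576.8, 1.1, 251.6]
tcp_rot: [3.134, 0.0, 1.46]
contact_force: [0.6, -0.9, -0.2]
grip_width: 91.9
```

```bash
python3 -c "
from det import *
o=get_obs();print(o['tool_pos'],o['time'])
c=cap('wrist');cv2.imwrite('pics/w9.png',c['image'])
t=cap('top');s=cap('scene');cv2.imwrite('pics/t9.png',t['image'])
for x in (t,s,c):
  for q in spacers(x): print(*q)
p=redpts(c,51,20,(220,120,330,230));print(p,p.mean(0))
"
```

```text
[576.77057395   1.12779465 251.56616492] 18.425
278 [183.2 228.6] [ 387.5 -258.9] [57.3 59. ] 48.1
333 [171.5 276.8] [ 516.3 -350.1] [57.6 56.3] 30.8
919 [154.1 144.5] [433.9  61.3] [55.2 38.1] 15.0
[[556.53278058  21.27084864]
 [598.27579153  17.50395018]] [577.40428606  19.38739941]
```

View pics/w9.png

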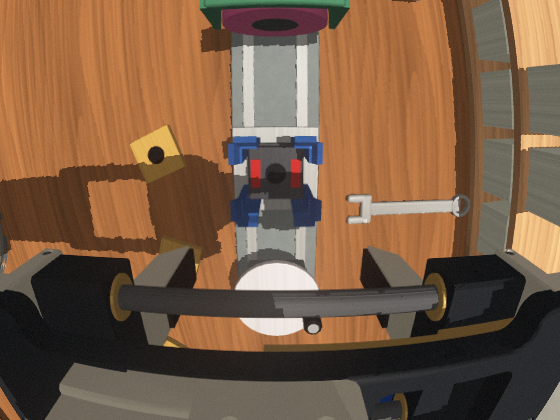

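```bash
python3 -c "
from plan import *
plan([439,36,180],106,4)
"
```

```text
from [574.8   1.6 246.8] yaw [-179.87    0.     83.68] total mm 155.2
xyz [[0.08, -0.577, 0.279], [0.136, -0.567, 0.279], [0.191, -0.551, 0.279], [0.243, -0.53, 0.279]]
dr [[-0.004, -0.001, -0.698], [-0.004, -0.001, -0.698], [-0.004, -0.001, -0.698], [-0.004, -0.001, -0.698]]
```

carry_out:
  xyz:
    - [0.08,-0.577,0.279]
    - [0.136,-0.567,0.279]
    - [0.191,-0.551,0.279]
    - [0.243,-0.53,0.279]
    - [0,0,0]
    - [0,0,0]
    - [0,0,0]
  dr:
    - [0,0,-0.698]
    - [0,0,-0.698]
    - [0,0,-0.698]
    - [0,0,-0.698]
    - [0,0,0]
    - [0,0,0]
    - [0,0,0]

```text
time: 19.45
tool_pos: [440.8, 35.7, 181.1]
tcp_rot: [3.141, 0.0, 1.85]
contact_force: [1.0, 0.2, 0.0]
grip_width: 92.0
```

```bash
cat > spc.py <<'E'
from plan import *
import sys
# yellow spacer nearest to expected position, seen by wrist cam: mask (incl. shaded), black hole centre at z, rect
def spc(exp,zt,pic):
    c=cap('wrist');H=hsv(c);u=proj(c,[[*exp,zt]])[0].astype(int)
    m=((H[...,0]>18)&(H[...,0]<32)&(H[...,1]>110)&(H[...,2]>50)).astype(np.uint8)
    x0,y0=max(u[0]-75,0),max(u[1]-75,0)
    q=np.zeros_like(m);q[y0:u[1]+75,x0:u[0]+75]=1;m&=q
    m=cv2.morphologyEx(m,cv2.MORPH_OPEN,np.ones((3,3)))
    k=max(cv2.findContours(m,cv2.RETR_EXTERNAL,cv2.CHAIN_APPROX_NONE)[0],key=cv2.contourArea)
    P=toplane(c,k.reshape(-1,2),zt)[:,:2].astype(np.float32);r=cv2.minAreaRect(P)
    # hole
    hm=np.zeros_like(m);cv2.drawContours(hm,[cv2.convexHull(k)],-1,1,-1);hm=cv2.erode(hm,np.ones((7,7)));hm&=(H[...,2]<45).astype(np.uint8)
    n,l,s,ce=cv2.connectedComponentsWithStats(hm)
    hole=None
    if n>1:
        i=1+np.argmax(s[1:,4]);hole=toplane(c,ce[i],zt)[0,:2].round(1);print('hole px',ce[i].round(1),s[i,4])
    im=c['image'].copy();cv2.drawContours(im,[k],-1,(0,0,255),1);cv2.imwrite('pics/'+pic,im)
    print('rect',np.round(r[0],1),np.round(r[1],1),round(r[2],1),'hole',hole)
    return r,hole
E
python3 -c "
from spc import *
spc([436,53.5],12,'w10.png');plan([436,53.5,27],106,4)
"
```

```text
rect [424.1  36.3] [22.5 26.9] 15.7 hole None
from [440.7  35.6 181.1] yaw [1.7997e+02 2.0000e-02 1.0597e+02] total mm 155.2
xyz [[0.077, 0.001, 0.642], [0.077, 0.001, 0.642], [0.077, 0.001, 0.642], [0.077, 0.002, 0.642]]
dr [[0.001, 0.001, -0.001], [0.001, 0.001, -0.001], [0.001, 0.001, -0.001], [0.001, 0.001, -0.001]]
```

View pics/w10.png

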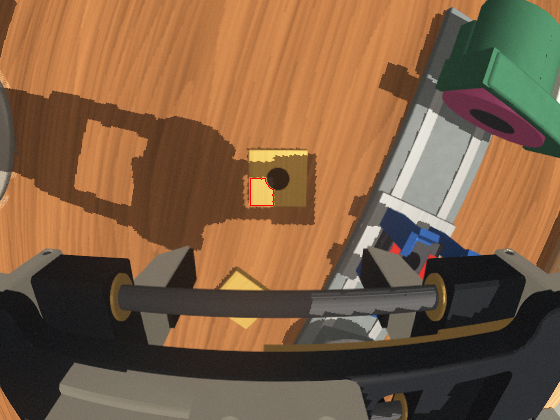

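```bash
cat > hole.py <<'E'
from plan import *
def hole(exp,z,pic=None,vmax=40,cam='wrist',w=30):
    c=cap(cam);H=hsv(c);u=proj(c,[[*exp,z]])[0].astype(int)
    m=np.zeros(H.shape[:2],np.uint8);sl=np.s_[max(u[1]-w,0):u[1]+w,max(u[0]-w,0):u[0]+w]
    m[sl]=(c['image'].max(2)[sl]<vmax)
    m=cv2.morphologyEx(m,cv2.MORPH_OPEN,np.ones((5,5)))
    n,l,s,ce=cv2.connectedComponentsWithStats(m)
    if n<2: print('none',u);return
    for i in range(1,n): print('exp px',u,'hole',ce[i].round(1),s[i].tolist(),'->',toplane(c,ce[i],z)[0].round(1))
    if pic: cv2.imwrite('pics/'+pic,c['image'])
    i=1+np.argmax(s[1:,4]);return toplane(c,ce[i],z)[0,:2]
E
python3 -c "
from hole import *
h=hole([436,53.5],12);plan([*h,27],106,4)
"
```

```text
none [278 178]Traceback (most recent call last):
  File "<string>", line 3, in <module>
    h=hole([436,53.5],12);plan([*h,27],106,4)
                               ^^^^^^^
TypeError: Value after * must be an iterable, not NoneType
```

carry_out:
  xyz:
    - [0.154,0,0.5]
    - [0.154,0,0.6]
    - [0,0,0.7]
    - [0,0,0.5]
    - [0,0,0.285]
    - [0,0,0]
    - [0,0,0]
  dr:
    - [0,0,0]
    - [0,0,0]
    - [0,0,0]
    - [0,0,0]
    - [0,0,0]
    - [0,0,0]
    - [0,0,0]

```text
time: 20.42
tool_pos: [435.4, 53.5, 26.5]
tcp_rot: [3.141, 0.0, 1.85]
contact_force: [0.4, -0.1, 0.1]
grip_width: 91.7
```

carry_out:
  xyz:
    - [0,0,0]
    - [0,0,0]
    - [0,0,0]
    - [0,0,0]
    - [0,0,0]
    - [0,0,0]
    - [0,0,0]
  dr:
    - [0,0,0]
    - [0,0,0]
    - [0,0,0]
    - [0,0,0]
    - [0,0,0]
    - [0,0,0]
    - [0,0,0]
  gripper: -1

```text
time: 21.3
tool_pos: [434.9, 53.6, 26.1]
tcp_rot: [3.141, 0.0, 1.85]
contact_force: [-0.2, 0.1, 4.4]
grip_width: 55.5
```

```bash
python3 -c "
from hole import *
o=get_obs();print(o['tool_pos'],np.degrees(o['tcp_rot']),o['time'])
c=cap('wrist');cv2.imwrite('pics/w11.png',c['image'][180:360,150:410])
p=proj(c,[[*o['tool_pos'][:2],12]]);print(p)
"
```

```text
[434.86581507  53.61459028  26.0891494 ] [1.79979647e+02 1.15899576e-02 1.06010304e+02] 21.3
[[277.93357117 271.19739456]]
```

View pics/w11.png

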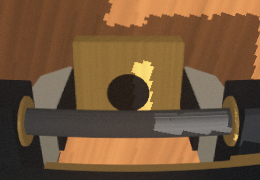

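```bash
python3 -c "
from plan import *
plan([577.5,19.2,146],83.7,3,start=[434.9,53.6,146])
"
```

```text
from [434.9  53.6 146. ] yaw [1.7998e+02 1.0000e-02 1.0601e+02] total mm 146.7
xyz [[-0.402, 0.709, 0.0], [-0.307, 0.755, 0.0], [-0.207, 0.788, 0.0]]
dr [[0.001, 0.0, 0.93], [0.001, 0.0, 0.93], [0.001, 0.0, 0.93]]
```

carry_out:
  xyz:
    - [0,0,-0.5]
    - [0,0,-1]
    - [0,0,-0.5]
    - [-0.402,0.709,0]
    - [-0.307,0.755,0]
    - [-0.207,0.788,0]
    - [0,0,0]
    - [0,0,0]
  dr:
    - [0,0,0]
    - [0,0,0]
    - [0,0,0]
    - [0,0,0.93]
    - [0,0,0.93]
    - [0,0,0.93]
    - [0,0,0]
    - [0,0,0]

```text
time: 22.35
tool_pos: [576.1, 19.3, 144.8]
tcp_rot: [-3.138, 0.0, 1.461]
contact_force: [-0.2, -0.3, -2.2]
grip_width: 55.7
```

carry_out:
  xyz:
    - [0,0,0]
    - [0,0,0]
  dr:
    - [0,0,0]
    - [0,0,0]

```text
time: 22.6
tool_pos: [576.7, 19.5, 146.2]
tcp_rot: [-3.141, 0.0, 1.461]
contact_force: [1.3, 0.8, -2.1]
grip_width: 55.6
```

```bash
python3 -c "
from plan import *
plan([577.5,19.2,80],83.7,1)
c=cap('wrist');cv2.imwrite('pics/w12.png',c['image'])
"
```

```text
from [576.7  19.5 146.2] yaw [-179.99    0.     83.73] total mm 66.2
xyz [[-0.004, 0.014, 1.103]]
dr [[-0.001, 0.001, 0.003]]
```

View pics/w12.png

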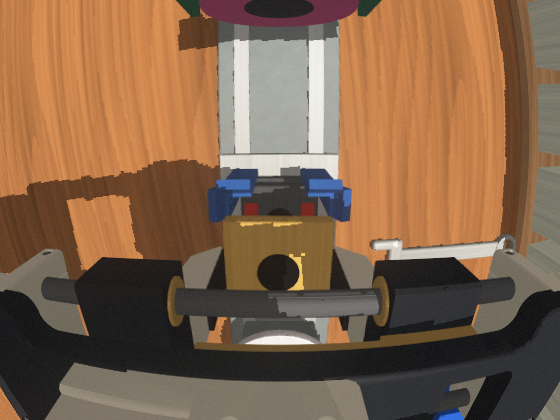

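Spacer is held squarely; hole at (278,272), block beneath in line. Lowering.

carry_out:
  xyz:
    - [0,0.014,0.3]
    - [0,0,0.35]
    - [0,0,0.2]
    - [0,0,0.15]
    - [0,0,0.1]
    - [0,0,0]
    - [0,0,0]
  dr:
    - [0,0,0]
    - [0,0,0]
    - [0,0,0]
    - [0,0,0]
    - [0,0,0]
    - [0,0,0]
    - [0,0,0]

```text
time: 23.52
tool_pos: [578.5, 19.1, 80.4]
tcp_rot: [3.141, 0.0, 1.461]
contact_force: [0.1, -0.2, -2.2]
grip_width: 55.6
```

carry_out:
  xyz:
    - [0,0,0.025]
    - [0,0,0.01]
    - [0,0,0]
    - [0,0,0]
  dr:
    - [0,0,0]
    - [0,0,0]
    - [0,0,0]
    - [0,0,0]

```text
time: 24.02
tool_pos: [578.2, 19.1, 77.9]
tcp_rot: [3.141, 0.0, 1.461]
contact_force: [0.2, 0.3, -1.6]
grip_width: 55.7
```

carry_out:
  xyz:
    - [0,0,0]
    - [0,0,0]
    - [0,0,0]
    - [0,0,0]
  dr:
    - [0,0,0]
    - [0,0,0]
    - [0,0,0]
    - [0,0,0]
  gripper: 0.6

```text
time: 24.52
tool_pos: [578.2, 19.1, 78.0]
tcp_rot: [3.141, 0.0, 1.461]
contact_force: [-0.1, -0.3, -0.5]
grip_width: 73.5
```

carry_out:
  xyz:
    - [0,0,-0.5]
    - [0,0,-0.8]
    - [-0.1,0,-0.6]
    - [-0.2,0,-0.2]
    - [0,0,0]
    - [0,0,0]
    - [0,0,0]
  dr:
    - [0,0,0]
    - [0,0,0]
    - [0,0,0]
    - [0,0,0]
    - [0,0,0]
    - [0,0,0]
    - [0,0,0]
  gripper: 1

```text
time: 25.4
tool_pos: [575.6, 1.5, 202.3]
tcp_rot: [-3.139, -0.0, 1.461]
contact_force: [0.1, 0.4, 0.4]
grip_width: 91.6
```

```bash
python3 -c "
from det import *;from plan import plan
c=cap('wrist');cv2.imwrite('pics/w13.png',c['image'])
print(proj(c,[577.5,19.2,63]))
for q in spacers(cap('top'))+spacers(cap('scene')): print(*q)
plan([431,-108,180],68,4)
"
```

```text
[[278.29348138 185.57491428]]
161 [237.8 217.6] [433.2 -98.8] [38.6 57. ] 69.4
280 [183.3 228.6] [ 386.6 -258.8] [56.9 58.1] 46.8
334 [171.4 276.6] [ 515.9 -349.9] [58.1 56.5] 30.7
from [576.    1.5 203.1] yaw [-179.93    0.     83.71] total mm 183.1
xyz [[-0.52, -0.55, 0.097], [-0.556, -0.513, 0.097], [-0.59, -0.474, 0.097], [-0.621, -0.433, 0.096]]
dr [[-0.002, 0.0, 0.491], [-0.002, 0.0, 0.491], [-0.002, 0.0, 0.491], [-0.002, 0.0, 0.491]]
```

View pics/w13.png

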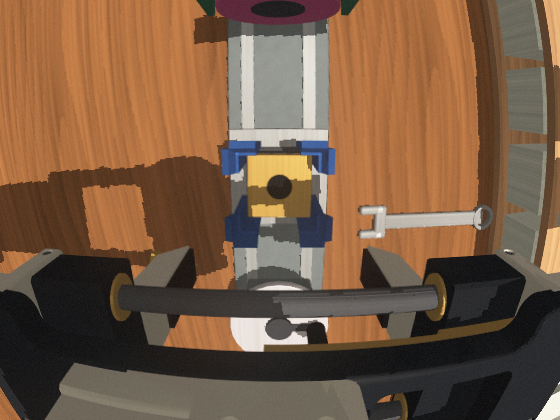

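carry_out:
  xyz:
    - [-0.52,-0.55,0.05]
    - [-0.556,-0.513,0.1]
    - [-0.59,-0.474,0.12]
    - [-0.621,-0.433,0.12]
    - [0,0,0]
    - [0,0,0]
    - [0,0,0]
  dr:
    - [0,0,0.491]
    - [0,0,0.491]
    - [0,0,0.491]
    - [0,0,0.491]
    - [0,0,0]
    - [0,0,0]
    - [0,0,0]

```text
time: 26.42
tool_pos: [432.2, -107.8, 180.7]
tcp_rot: [3.141, -0.0, 1.188]
contact_force: [-0.3, 1.0, -0.2]
grip_width: 91.8
```

```bash
python3 -c "
from plan import *
c=cap('wrist');cv2.imwrite('pics/w14.png',c['image'])
print(proj(c,[435.5,-90,12]));plan([435.5,-90,26],68,1)
"
```

```text
[[273.9708683  179.10769496]]
from [ 432.1 -107.7  180.5] yaw [179.97  -0.    68.07] total mm 155.6
xyz [[0.295, -0.059, 2.576]]
dr [[0.004, -0.0, 0.008]]
```

View pics/w14.png

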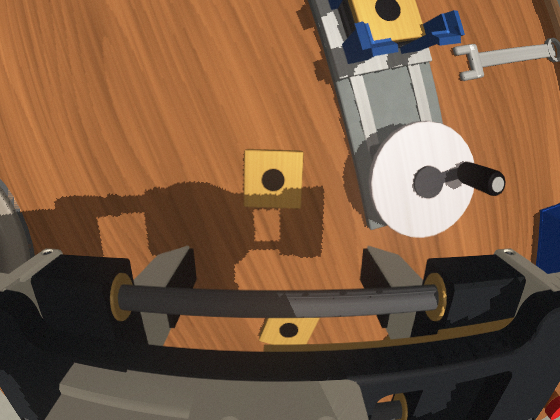

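carry_out:
  xyz:
    - [0.14,-0.037,0.5]
    - [0.14,-0.037,0.6]
    - [0,0,0.7]
    - [0,0,0.5]
    - [0,0,0.275]
    - [0,0,0]
    - [0,0,0]
  dr:
    - [0,0,0.12]
    - [0,0,0]
    - [0,0,0]
    - [0,0,0]
    - [0,0,0]
    - [0,0,0]
    - [0,0,0]

```text
time: 27.35
tool_pos: [434.2, -90.9, 26.5]
tcp_rot: [3.141, 0.0, 1.17]
contact_force: [-0.6, -0.2, 0.1]
grip_width: 92.0
```

carry_out:
  xyz:
    - [0,0,0]
    - [0,0,0]
    - [0,0,0]
    - [0,0,0]
    - [0,0,0]
    - [0,0,0]
    - [0,0,0]
  dr:
    - [0,0,0]
    - [0,0,0]
    - [0,0,0]
    - [0,0,0]
    - [0,0,0]
    - [0,0,0]
    - [0,0,0]
  gripper: -1

```text
time: 28.22
tool_pos: [433.6, -91.1, 26.1]
tcp_rot: [3.141, 0.0, 1.17]
contact_force: [-1.0, -0.1, 3.1]
grip_width: 55.7
```

```bash
python3 -c "
from hole import *
o=get_obs();print(o['tool_pos'],np.degrees(o['tcp_rot']),o['time'])
c=cap('wrist');cv2.imwrite('pics/w15.png',c['image'][180:360,150:410])
p=proj(c,[[*o['tool_pos'][:2],12]]);print(p-[150,180])
plan([577.5,19.2,158],83.7,4,start=[*o['tool_pos'][:2],158])
"
```

```text
[433.60433549 -91.0569694   26.09854722] [1.79983625e+02 6.07223011e-03 6.70200350e+01] 28.225
[[127.69806124  91.23156599]]
from [433.6 -91.1 158. ] yaw [1.7998e+02 1.0000e-02 6.7020e+01] total mm 181.3
xyz [[0.657, 0.373, 0.0], [0.628, 0.419, 0.0], [0.596, 0.464, 0.0], [0.561, 0.506, 0.0]]
dr [[0.001, 0.0, -0.521], [0.001, 0.0, -0.521], [0.001, 0.0, -0.521], [0.001, 0.0, -0.521]]
```

View pics/w15.png

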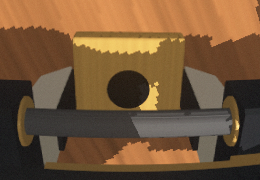

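carry_out:
  xyz:
    - [0,0,-0.5]
    - [0,0,-1]
    - [0,0,-0.7]
    - [0.657,0.373,0]
    - [0.628,0.419,0]
    - [0.596,0.464,0]
    - [0.55,0.506,0]
    - [0,0,0]
  dr:
    - [0,0,0]
    - [0,0,0]
    - [0,0,0]
    - [0,0,-0.521]
    - [0,0,-0.521]
    - [0,0,-0.521]
    - [0,0,-0.521]
    - [0,0,0]

```text
time: 29.28
tool_pos: [578.6, 20.5, 156.7]
tcp_rot: [-3.141, -0.0, 1.464]
contact_force: [-1.3, 0.7, -2.3]
grip_width: 55.5
```

carry_out:
  xyz:
    - [0,0,0]
    - [0,0,0]
    - [0,0,0]
  dr:
    - [0,0,0]
    - [0,0,0]
    - [0,0,0]

```text
time: 29.65
tool_pos: [576.9, 18.0, 158.1]
tcp_rot: [-3.142, 0.0, 1.459]
contact_force: [1.2, 0.0, -1.9]
grip_width: 55.8
```

```bash
python3 -c "
from plan import *
plan([577.5,19.0,93],83.7,1)
"
```

```text
from [576.9  18.  158.1] yaw [-1.800e+02  1.000e-02  8.362e+01] total mm 65.1
xyz [[0.019, 0.008, 1.086]]
dr [[-0.0, 0.001, -0.01]]
```

carry_out:
  xyz:
    - [0.012,0.008,0.3]
    - [0,0,0.35]
    - [0,0,0.2]
    - [0,0,0.15]
    - [0,0,0.09]
    - [0,0,0]
    - [0,0,0]
  dr:
    - [0,0,0]
    - [0,0,0]
    - [0,0,0]
    - [0,0,0]
    - [0,0,0]
    - [0,0,0]
    - [0,0,0]

```text
time: 30.52
tool_pos: [578.2, 19.2, 93.0]
tcp_rot: [3.141, 0.0, 1.461]
contact_force: [-0.1, -0.2, -2.2]
grip_width: 55.5
```

carry_out:
  xyz:
    - [0,0,0.03]
    - [0,0,0.01]
    - [0,0,0]
    - [0,0,0]
  dr:
    - [0,0,0]
    - [0,0,0]
    - [0,0,0]
    - [0,0,0]

```text
time: 31.02
tool_pos: [577.9, 19.2, 90.2]
tcp_rot: [3.142, 0.0, 1.461]
contact_force: [-0.2, 0.3, -1.7]
grip_width: 55.8
```

carry_out:
  xyz:
    - [0,0,0]
    - [0,0,0]
    - [0,0,0]
    - [0,0,0]
  dr:
    - [0,0,0]
    - [0,0,0]
    - [0,0,0]
    - [0,0,0]
  gripper: 0.6

```text
time: 31.52
tool_pos: [577.9, 19.3, 90.3]
tcp_rot: [3.141, 0.0, 1.461]
contact_force: [-0.2, 0.1, -0.2]
grip_width: 73.4
```

carry_out:
  xyz:
    - [0,0,-0.5]
    - [0,0,-0.8]
    - [-0.1,0,-0.6]
    - [-0.2,0,0]
    - [0,0,0]
    - [0,0,0]
    - [0,0,0]
  dr:
    - [0,0,0]
    - [0,0,0]
    - [0,0,0]
    - [0,0,0]
    - [0,0,0]
    - [0,0,0]
    - [0,0,0]
  gripper: 1

```text
time: 32.4
tool_pos: [575.5, 1.7, 203.1]
tcp_rot: [-3.14, -0.0, 1.461]
contact_force: [-0.1, 0.6, 0.6]
grip_width: 91.6
```

```bash
python3 -c "
from det import *;from plan import plan
c=cap('wrist');cv2.imwrite('pics/w16.png',c['image'])
print(proj(c,[577.5,19.2,75]))
for q in spacers(cap('top'))+spacers(cap('scene')): print(*q)
plan([375,-272,180],47.5,6)
"
```

```text
[[278.25851093 188.66114334]]
282 [183.3 228.7] [ 387.  -258.6] [57.6 58.6] 49.1
339 [171.4 276.7] [ 516.1 -350.1] [57.9 58.5] 31.9
from [575.8   1.6 203.7] yaw [-179.95    0.     83.71] total mm 340.2
xyz [[-0.817, -0.471, 0.066], [-0.862, -0.383, 0.066], [-0.897, -0.29, 0.066], [-0.923, -0.194, 0.066], [-0.938, -0.096, 0.066], [-0.943, 0.003, 0.066]]
dr [[-0.001, 0.0, 0.754], [-0.001, 0.0, 0.754], [-0.001, 0.0, 0.754], [-0.001, 0.0, 0.754], [-0.001, 0.0, 0.754], [-0.001, 0.0, 0.754]]
```

View pics/w16.png

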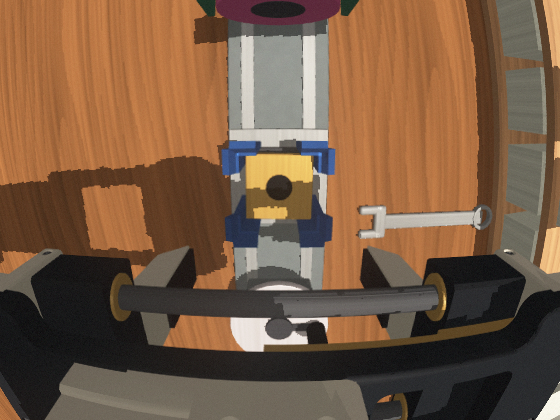

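carry_out:
  xyz:
    - [-0.817,-0.471,0]
    - [-0.862,-0.383,0]
    - [-0.897,-0.29,0.05]
    - [-0.923,-0.194,0.1]
    - [-0.938,-0.096,0.1]
    - [-0.943,0.003,0.15]
    - [0,0,0]
    - [0,0,0]
  dr:
    - [0,0,0.754]
    - [0,0,0.754]
    - [0,0,0.754]
    - [0,0,0.754]
    - [0,0,0.754]
    - [0,0,0.754]
    - [0,0,0]
    - [0,0,0]

```text
time: 33.55
tool_pos: [375.2, -272.1, 180.2]
tcp_rot: [3.142, -0.0, 0.829]
contact_force: [0.7, 0.4, 0.5]
grip_width: 91.8
```

carry_out:
  xyz:
    - [0,0,0]
    - [0,0,0]
  dr:
    - [0,0,0]
    - [0,0,0]

```text
time: 33.8
tool_pos: [375.7, -271.4, 180.3]
tcp_rot: [3.141, -0.0, 0.831]
contact_force: [-1.1, -0.3, 0.1]
grip_width: 91.5
```

```bash
python3 -c "
from plan import *
c=cap('wrist');cv2.imwrite('pics/w17.png',c['image'])
print(proj(c,[387,-258.6,12]));plan([387,-258.6,26],47.5,1)
"
```

```text
[[277.46779644 179.88898133]]
from [ 375.7 -271.5  180.3] yaw [179.98   0.    47.62] total mm 155.3
xyz [[0.286, -0.007, 2.572]]
dr [[0.003, 0.0, 0.015]]
```

View pics/w17.png

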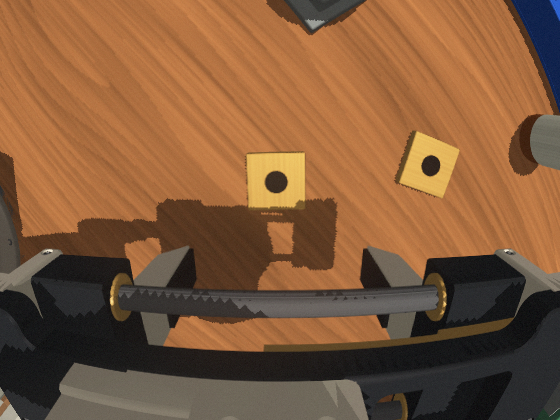

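carry_out:
  xyz:
    - [0.128,-0.016,0.5]
    - [0.128,-0.016,0.6]
    - [0,0,0.7]
    - [0,0,0.5]
    - [0,0,0.272]
    - [0,0,0]
    - [0,0,0]
  dr:
    - [0,0,-0.06]
    - [0,0,0]
    - [0,0,0]
    - [0,0,0]
    - [0,0,0]
    - [0,0,0]
    - [0,0,0]

```text
time: 34.72
tool_pos: [384.4, -259.7, 26.5]
tcp_rot: [3.14, 0.0, 0.838]
contact_force: [0.3, -0.4, -0.6]
grip_width: 91.5
```

carry_out:
  xyz:
    - [0,0,0]
    - [0,0,0]
    - [0,0,0]
    - [0,0,0]
    - [0,0,0]
    - [0,0,0]
    - [0,0,0]
  dr:
    - [0,0,0]
    - [0,0,0]
    - [0,0,0]
    - [0,0,0]
    - [0,0,0]
    - [0,0,0]
    - [0,0,0]
  gripper: -1

```text
time: 35.6
tool_pos: [383.9, -259.7, 26.0]
tcp_rot: [3.141, 0.0, 0.837]
contact_force: [-0.5, -0.1, 3.6]
grip_width: 55.2
```

```bash
python3 -c "
from hole import *
o=get_obs();print(o['tool_pos'],np.degrees(o['tcp_rot']),o['time'])
c=cap('wrist');cv2.imwrite('pics/w18.png',c['image'][180:360,150:410])
p=proj(c,[[*o['tool_pos'][:2],12]]);print(p-[150,180])
plan([577.5,19.0,170],83.7,7,start=[*o['tool_pos'][:2],170])
"
```

```text
[ 383.93790843 -259.68928494   25.97640255] [1.79985754e+02 4.89713049e-03 4.79784649e+01] 35.6
[[127.68143621  91.38408573]]
from [ 383.9 -259.7  170. ] yaw [179.99   0.    47.98] total mm 339.3
xyz [[0.801, -0.102, -0.0], [0.807, -0.03, -0.0], [0.807, 0.042, -0.0], [0.8, 0.113, -0.0], [0.787, 0.184, -0.0], [0.767, 0.253, -0.0], [0.742, 0.321, -0.0]]
dr [[0.0, 0.0, -0.638], [0.0, 0.0, -0.638], [0.0, 0.0, -0.638], [0.0, 0.0, -0.638], [0.0, 0.0, -0.638], [0.0, 0.0, -0.638], [0.0, 0.0, -0.638]]
```

View pics/w18.png

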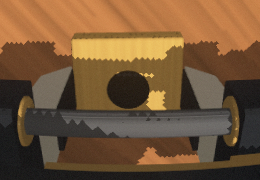

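carry_out:
  xyz:
    - [0,0,-0.5]
    - [0,0,-1]
    - [0,0,-0.9]
    - [0,0,0]
  dr:
    - [0,0,0]
    - [0,0,0]
    - [0,0,0]
    - [0,0,0]

```text
time: 36.15
tool_pos: [385.5, -261.0, 173.3]
tcp_rot: [3.133, 0.0, 0.837]
contact_force: [0.0, -0.5, -2.8]
grip_width: 55.2
```

carry_out:
  xyz:
    - [0.801,-0.102,0]
    - [0.807,-0.03,0]
    - [0.807,0.042,0]
    - [0.8,0.113,0]
    - [0.787,0.184,0]
    - [0.767,0.253,0]
    - [0.742,0.321,0]
    - [0,0,0]
  dr:
    - [0,0,-0.638]
    - [0,0,-0.638]
    - [0,0,-0.638]
    - [0,0,-0.638]
    - [0,0,-0.638]
    - [0,0,-0.638]
    - [0,0,-0.638]
    - [0,0,0]

```text
time: 37.15
tool_pos: [577.7, 21.9, 167.4]
tcp_rot: [-3.139, -0.0, 1.465]
contact_force: [-0.9, -0.8, -1.4]
grip_width: 55.7
```

carry_out:
  xyz:
    - [0,0,0]
    - [0,0,0]
    - [0,0,0]
  dr:
    - [0,0,0]
    - [0,0,0]
    - [0,0,0]

```text
time: 37.52
tool_pos: [577.0, 18.1, 169.8]
tcp_rot: [-3.141, 0.0, 1.459]
contact_force: [-0.7, -0.6, -0.7]
grip_width: 55.3
```

```bash
python3 -c "
from plan import *
plan([577.5,18.8,105],83.7,1)
c=cap('wrist');cv2.imwrite('pics/w19.png',c['image'])
"
```

```text
from [577.   18.1 169.8] yaw [-1.7999e+02  1.0000e-02  8.3610e+01] total mm 64.8
xyz [[0.012, 0.007, 1.08]]
dr [[-0.002, 0.001, -0.011]]
```

View pics/w19.png

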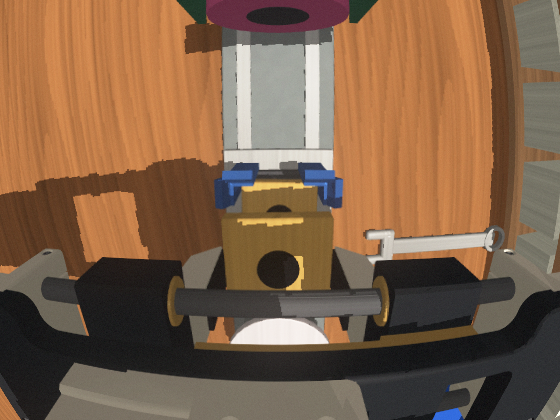

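carry_out:
  xyz:
    - [0.005,0.007,0.3]
    - [0,0,0.35]
    - [0,0,0.2]
    - [0,0,0.15]
    - [0,0,0.09]
    - [0,0,0]
    - [0,0,0]
  dr:
    - [0,0,0]
    - [0,0,0]
    - [0,0,0]
    - [0,0,0]
    - [0,0,0]
    - [0,0,0]
    - [0,0,0]

```text
time: 38.45
tool_pos: [578.2, 19.3, 104.9]
tcp_rot: [3.141, 0.0, 1.461]
contact_force: [0.2, 0.3, -1.8]
grip_width: 55.6
```

carry_out:
  xyz:
    - [0,0,0.03]
    - [0,0,0.01]
    - [0,0,0]
    - [0,0,0]
  dr:
    - [0,0,0]
    - [0,0,0]
    - [0,0,0]
    - [0,0,0]

```text
time: 38.95
tool_pos: [577.9, 19.3, 102.1]
tcp_rot: [3.141, 0.0, 1.461]
contact_force: [-0.4, 0.4, -1.2]
grip_width: 55.2
```

carry_out:
  xyz:
    - [0,0,0]
    - [0,0,0]
    - [0,0,0]
    - [0,0,0]
  dr:
    - [0,0,0]
    - [0,0,0]
    - [0,0,0]
    - [0,0,0]
  gripper: 0.6

```text
time: 39.45
tool_pos: [577.9, 19.4, 102.1]
tcp_rot: [3.141, 0.0, 1.461]
contact_force: [-0.3, 0.8, -0.4]
grip_width: 73.5
```

carry_out:
  xyz:
    - [0,0,-0.5]
    - [0,0,-0.8]
    - [-0.1,0,-0.5]
    - [-0.2,0,0]
    - [0,0,0]
    - [0,0,0]
    - [0,0,0]
  dr:
    - [0,0,0]
    - [0,0,0]
    - [0,0,0]
    - [0,0,0]
    - [0,0,0]
    - [0,0,0]
    - [0,0,0]
  gripper: 1

```text
time: 40.33
tool_pos: [575.5, 1.7, 209.0]
tcp_rot: [-3.14, -0.0, 1.461]
contact_force: [-0.1, 0.2, 0.4]
grip_width: 92.0
```

```bash
python3 -c "
from det import *;from plan import plan
c=cap('wrist');cv2.imwrite('pics/w20.png',c['image'])
print(proj(c,[577.5,19.2,87]))
for q in spacers(cap('top'))+spacers(cap('scene')): print(*q)
plan([525,-365,190],121.5,7)
"
```

```text
[[278.21884728 190.39729233]]
341 [171.5 276.6] [ 516.3 -349.6] [57.5 57.6] 31.9
from [575.8   1.7 209.6] yaw [-179.96    0.     83.72] total mm 370.7
xyz [[-0.881, -0.025, 0.047], [-0.875, -0.107, 0.047], [-0.861, -0.189, 0.047], [-0.839, -0.269, 0.047], [-0.81, -0.347, 0.047], [-0.774, -0.422, 0.047], [-0.731, -0.493, 0.047]]
dr [[-0.001, -0.0, -0.675], [-0.001, -0.0, -0.675], [-0.001, -0.0, -0.675], [-0.001, -0.0, -0.675], [-0.001, -0.0, -0.675], [-0.001, -0.0, -0.675], [-0.001, -0.0, -0.675]]
```

View pics/w20.png

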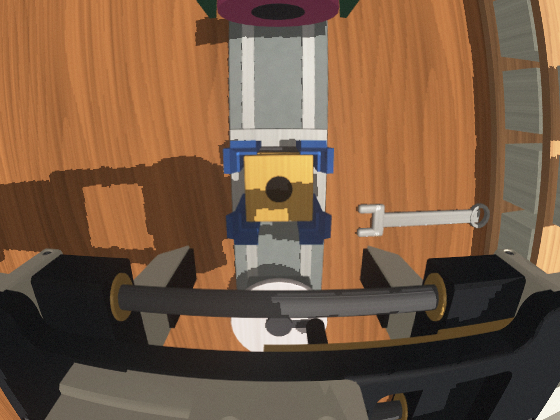

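Third spacer seated (hole at 279,189). On to the last one.

carry_out:
  xyz:
    - [-0.881,-0.025,0]
    - [-0.875,-0.107,0]
    - [-0.861,-0.189,0]
    - [-0.839,-0.269,0.05]
    - [-0.81,-0.347,0.1]
    - [-0.774,-0.422,0.1]
    - [-0.731,-0.493,0.1]
    - [0,0,0]
  dr:
    - [0,0,-0.675]
    - [0,0,-0.675]
    - [0,0,-0.675]
    - [0,0,-0.675]
    - [0,0,-0.675]
    - [0,0,-0.675]
    - [0,0,-0.675]
    - [0,0,0]

```text
time: 41.48
tool_pos: [523.7, -368.6, 187.8]
tcp_rot: [-3.141, -0.001, 2.117]
contact_force: [-0.7, 1.1, 0.0]
grip_width: 92.0
```

carry_out:
  xyz:
    - [0,0,0]
    - [0,0,0]
    - [0,0,0]
  dr:
    - [0,0,0]
    - [0,0,0]
    - [0,0,0]

```text
time: 41.85
tool_pos: [525.7, -364.1, 189.5]
tcp_rot: [3.141, 0.0, 2.122]
contact_force: [1.0, -0.8, 0.6]
grip_width: 91.7
```

```bash
python3 -c "
from plan import *
c=cap('wrist');cv2.imwrite('pics/w21.png',c['image'])
print(proj(c,[516,-350,12]));plan([516,-350,26],121.5,1)
"
```

```text
[[277.05060289 178.02652298]]
from [ 525.6 -364.2  189.5] yaw [1.7999e+02 3.0000e-02 1.2159e+02] total mm 164.4
xyz [[0.287, -0.012, 2.724]]
dr [[0.001, 0.003, 0.011]]
```

View pics/w21.png

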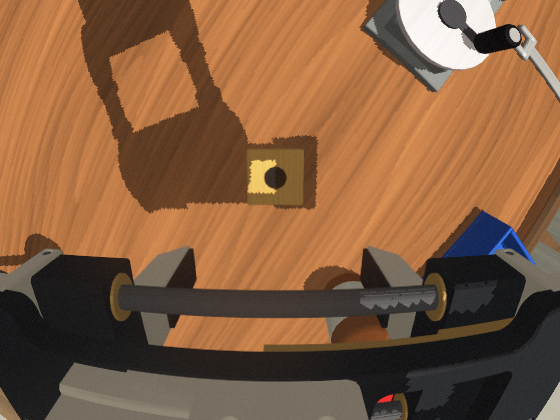

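```bash
python3 -c "
from plan import *
o=get_obs()
t=cap('top');s=cap('scene')
cv2.imwrite('pics/oil.png',np.hstack([cv2.resize(t['image'][120:200,400:480],None,fx=4,fy=4),cv2.resize(s['image'][290:370,130:210],None,fx=4,fy=4)]))
Rm=R.from_euler('xyz',[np.pi,0,np.radians(121.5)])
for p in (toplane(t,[437,163],0)[0],toplane(t,[455.4,148],165)[0],toplane(s,[152.9,309.6],165)[0]):
  print(p, Rm.inv().apply(p-np.array([516,-350,0])))
"
```

```text
[ 657.29341589 -434.73941519    0.        ] [-1.46077836e+02  7.61962185e+01  9.33134551e-15]
[ 658.42003772 -426.55555104  165.        ] [-139.68860291   81.43287883 -165.        ]
[ 659.84173888 -425.26442297  165.        ] [-139.33057208   83.3196909  -165.        ]
```

View pics/oil.png

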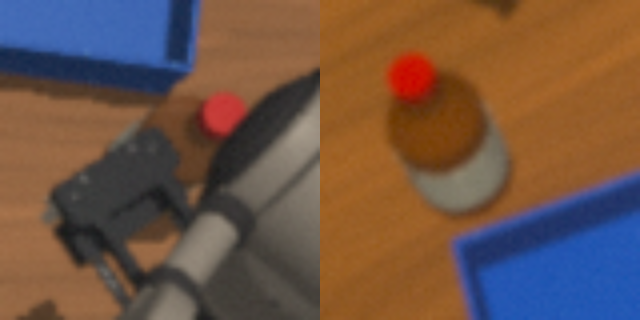

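carry_out:
  xyz:
    - [0.144,-0.018,0.5]
    - [0.144,-0.018,0.7]
    - [0,0,0.7]
    - [0,0,0.5]
    - [0,0,0.325]
    - [0,0,0]
    - [0,0,0]
  dr:
    - [0,0,0]
    - [0,0,0]
    - [0,0,0]
    - [0,0,0]
    - [0,0,0]
    - [0,0,0]
    - [0,0,0]

```text
time: 42.88
tool_pos: [514.5, -351.7, 26.1]
tcp_rot: [3.141, 0.001, 2.121]
contact_force: [0.4, -0.1, 0.9]
grip_width: 91.5
```

carry_out:
  xyz:
    - [0,0,0]
    - [0,0,0]
    - [0,0,0]
    - [0,0,0]
    - [0,0,0]
    - [0,0,0]
    - [0,0,0]
  dr:
    - [0,0,0]
    - [0,0,0]
    - [0,0,0]
    - [0,0,0]
    - [0,0,0]
    - [0,0,0]
    - [0,0,0]
  gripper: -1

```text
time: 43.75
tool_pos: [514.3, -351.6, 25.7]
tcp_rot: [3.142, 0.0, 2.121]
contact_force: [0.1, 0.1, 0.9]
grip_width: 55.6
```

```bash
python3 -c "
from hole import *
o=get_obs();print(o['tool_pos'],np.degrees(o['tcp_rot']),o['time'])
c=cap('wrist');cv2.imwrite('pics/w22.png',c['image'][180:360,150:410])
p=proj(c,[[*o['tool_pos'][:2],12]]);print(p-[150,180])
plan([577.5,19.0,182],83.7,8,start=[*o['tool_pos'][:2],182])
"
```

```text
[ 514.29374882 -351.64985452   25.69203149] [1.79998621e+02 1.22164283e-02 1.21506669e+02] 43.75
[[128.03247994  91.59133708]]
from [ 514.3 -351.6  182. ] yaw [1.8000e+02 1.0000e-02 1.2151e+02] total mm 376.0
xyz [[0.59, 0.516, -0.0], [0.63, 0.466, -0.0], [0.666, 0.412, -0.0], [0.698, 0.356, -0.0], [0.725, 0.297, -0.0], [0.747, 0.236, -0.0], [0.764, 0.174, -0.0], [0.776, 0.11, -0.0]]
dr [[0.0, 0.0, 0.591], [0.0, 0.0, 0.591], [0.0, 0.0, 0.591], [0.0, 0.0, 0.591], [0.0, 0.0, 0.591], [0.0, 0.0, 0.591], [0.0, 0.0, 0.591], [0.0, 0.0, 0.591]]
```

View pics/w22.png

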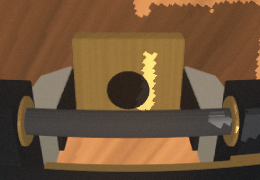

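carry_out:
  xyz:
    - [0,0,-0.5]
    - [0,0,-1]
    - [0,0,-1]
    - [0,0,-0.1]
    - [0,0,0]
  dr:
    - [0,0,0]
    - [0,0,0]
    - [0,0,0]
    - [0,0,0]
    - [0,0,0]

```text
time: 44.42
tool_pos: [513.9, -351.3, 180.9]
tcp_rot: [-3.141, -0.001, 2.121]
contact_force: [0.1, -0.6, -2.6]
grip_width: 55.2
```

carry_out:
  xyz:
    - [0.59,0.516,0]
    - [0.63,0.466,0]
    - [0.666,0.412,0]
    - [0.698,0.356,0]
    - [0.725,0.297,0]
    - [0.747,0.236,0]
    - [0.764,0.174,0]
    - [0.776,0.11,0]
  dr:
    - [0,0,0.591]
    - [0,0,0.591]
    - [0,0,0.591]
    - [0,0,0.591]
    - [0,0,0.591]
    - [0,0,0.591]
    - [0,0,0.591]
    - [0,0,0.591]

```text
time: 45.42
tool_pos: [576.3, 20.7, 178.6]
tcp_rot: [-3.136, 0.0, 1.458]
contact_force: [1.6, 0.0, -1.1]
grip_width: 55.6
```

carry_out:
  xyz:
    - [0,0,0]
    - [0,0,0]
    - [0,0,0]
    - [0,0,0]
  dr:
    - [0,0,0]
    - [0,0,0]
    - [0,0,0]
    - [0,0,0]

```text
time: 45.92
tool_pos: [577.3, 18.0, 181.2]
tcp_rot: [-3.141, 0.0, 1.459]
contact_force: [0.1, -0.3, -2.1]
grip_width: 55.6
```

```bash
python3 -c "
from plan import *
plan([577.5,18.8,117],83.7,1)
c=cap('wrist');cv2.imwrite('pics/w23.png',c['image'])
"
```

```text
from [577.3  18.  181.2] yaw [-1.7997e+02  1.0000e-02  8.3600e+01] total mm 64.2
xyz [[0.013, 0.002, 1.07]]
dr [[-0.004, 0.001, -0.013]]
```

View pics/w23.png

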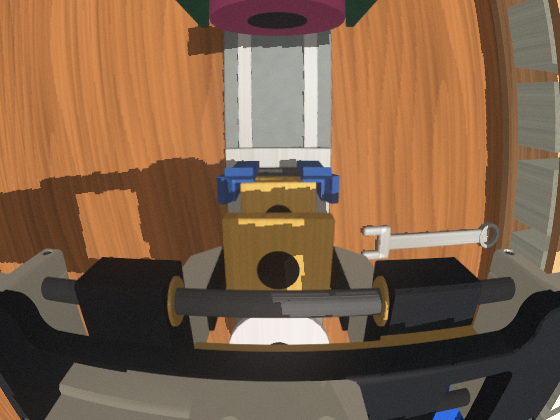

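carry_out:
  xyz:
    - [0.008,0,0.3]
    - [0,0,0.35]
    - [0,0,0.2]
    - [0,0,0.15]
    - [0,0,0.08]
    - [0,0,0]
    - [0,0,0]
  dr:
    - [0,0,0]
    - [0,0,0]
    - [0,0,0]
    - [0,0,0]
    - [0,0,0]
    - [0,0,0]
    - [0,0,0]

```text
time: 46.85
tool_pos: [577.9, 19.6, 117.3]
tcp_rot: [3.141, 0.0, 1.461]
contact_force: [0.8, -0.6, -1.9]
grip_width: 55.4
```

carry_out:
  xyz:
    - [0,0,0.03]
    - [0,0,0.015]
    - [0,0,0]
    - [0,0,0]
  dr:
    - [0,0,0]
    - [0,0,0]
    - [0,0,0]
    - [0,0,0]

```text
time: 47.35
tool_pos: [577.6, 19.6, 114.1]
tcp_rot: [3.142, 0.0, 1.46]
contact_force: [0.7, -0.3, -2.5]
grip_width: 55.7
```

carry_out:
  xyz:
    - [0,0,0]
    - [0,0,0]
    - [0,0,0]
    - [0,0,0]
  dr:
    - [0,0,0]
    - [0,0,0]
    - [0,0,0]
    - [0,0,0]
  gripper: 0.6

```text
time: 47.85
tool_pos: [577.6, 19.6, 114.1]
tcp_rot: [3.141, 0.0, 1.461]
contact_force: [-0.5, 0.2, 0.5]
grip_width: 73.2
```

carry_out:
  xyz:
    - [0,0,-0.5]
    - [0,0,-0.8]
    - [-0.1,0,-0.5]
    - [-0.2,0,0]
    - [0,0,0]
    - [0,0,0]
    - [0,0,0]
  dr:
    - [0,0,0]
    - [0,0,0]
    - [0,0,0]
    - [0,0,0]
    - [0,0,0]
    - [0,0,0]
    - [0,0,0]
  gripper: 1

```text
time: 48.72
tool_pos: [575.2, 2.0, 221.0]
tcp_rot: [-3.14, -0.0, 1.461]
contact_force: [0.5, -0.2, -0.1]
grip_width: 91.7
```

```bash
python3 -c "
from det import *;from plan import plan
c=cap('wrist');cv2.imwrite('pics/w24.png',c['image'])
print(proj(c,[577.5,19.2,99]))
t=cap('top');cv2.imwrite('pics/t24.png',t['image'])
H=hsv(t);m=(H[...,1]<45)&(H[...,2]>170)
print([(a,ce.round(1),toplane(t,ce,12).round(1)) for a,ce,b,mm in blobs(m,150) if ce[1]>220])
"
```

```text
[[278.62063022 190.63278269]]
[(np.int32(246), array([175.7, 252.1]), array([[406.8, 313.2,  12. ]])), (np.int32(591), array([248.1, 374.8]), array([[ 74.4, 109.7,  12. ]]))]
```

View pics/w24.png

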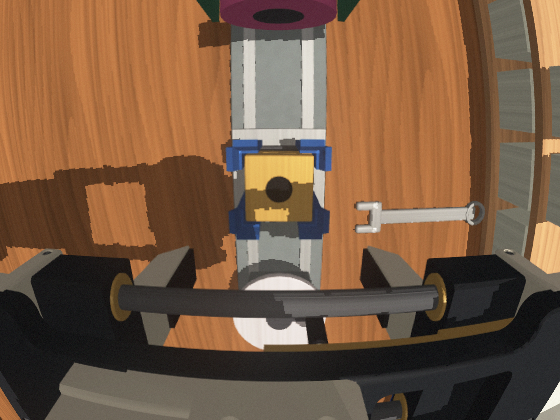

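View pics/t24.png

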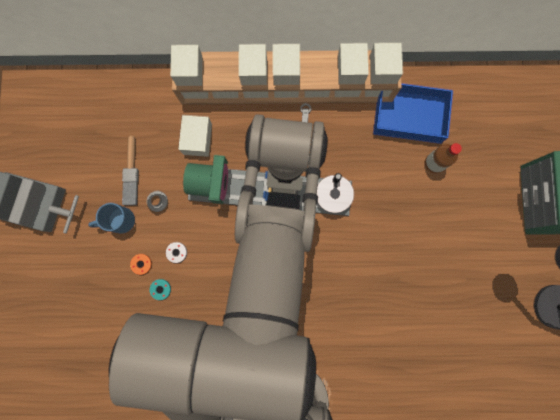

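```bash
python3 -c "
from plan import *
plan([405,294,180],83.7,7)
"
```

```text
from [575.4   2.  221.4] yaw [-179.94   -0.     83.69] total mm 340.7
xyz [[0.647, -0.48, 0.099], [0.647, -0.48, 0.099], [0.647, -0.48, 0.099], [0.647, -0.48, 0.099], [0.647, -0.48, 0.099], [0.647, -0.48, 0.099], [0.647, -0.48, 0.099]]
dr [[-0.001, -0.0, -0.0], [-0.001, -0.0, -0.0], [-0.001, -0.0, -0.0], [-0.001, -0.0, -0.0], [-0.001, -0.0, -0.0], [-0.001, -0.0, -0.0], [-0.001, -0.0, -0.0]]
```

carry_out:
  xyz:
    - [0.647,-0.48,0]
    - [0.647,-0.48,0]
    - [0.647,-0.48,0]
    - [0.647,-0.48,0]
    - [0.647,-0.48,0.2]
    - [0.647,-0.48,0.25]
    - [0.647,-0.48,0.25]
    - [0,0,0]
  dr:
    - [0,0,0]
    - [0,0,0]
    - [0,0,0]
    - [0,0,0]
    - [0,0,0]
    - [0,0,0]
    - [0,0,0]
    - [0,0,0]

```text
time: 49.82
tool_pos: [402.7, 296.0, 178.9]
tcp_rot: [-3.139, 0.001, 1.465]
contact_force: [0.9, -0.6, -0.4]
grip_width: 91.8
```

carry_out:
  xyz:
    - [0,0,0]
    - [0,0,0]
    - [0,0,0]
  dr:
    - [0,0,0]
    - [0,0,0]
    - [0,0,0]

```text
time: 50.2
tool_pos: [405.9, 293.2, 180.3]
tcp_rot: [3.141, -0.0, 1.459]
contact_force: [-0.9, -0.9, -0.5]
grip_width: 91.8
```

```bash
python3 -c "
from det import *;from plan import plan
c=cap('wrist');cv2.imwrite('pics/w25.png',c['image'])
u=proj(c,[406.8,313.2,12])[0];print(u);u=u.astype(int)
p=redpts(c,12,4,(u[0]-35,u[1]-35,u[0]+35,u[1]+35));print(p,p.mean(0))
plan([*p.mean(0),26],83.7,1)
"
```

```text
[276.42998861 176.91732851]
[[414.95064919 331.54877548]
 [388.26752438 321.21084339]
 [425.13269669 305.22374283]
 [398.8123403  294.74082239]] [406.79080264 313.18104602]
from [405.7 293.3 180.3] yaw [ 1.7997e+02 -1.0000e-02  8.3590e+01] total mm 155.6
xyz [[0.331, -0.021, 2.571]]
dr [[0.004, -0.001, -0.014]]
```

View pics/w25.png

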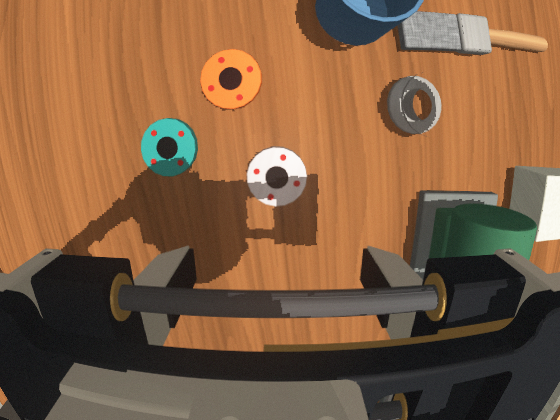

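carry_out:
  xyz:
    - [0.163,-0.01,0.5]
    - [0.163,-0.01,0.6]
    - [0,0,0.7]
    - [0,0,0.5]
    - [0,0,0.271]
    - [0,0,0]
    - [0,0,0]
  dr:
    - [0,0,0]
    - [0,0,0]
    - [0,0,0]
    - [0,0,0]
    - [0,0,0]
    - [0,0,0]
    - [0,0,0]

```text
time: 51.12
tool_pos: [406.9, 313.8, 26.8]
tcp_rot: [3.14, -0.001, 1.46]
contact_force: [0.1, 0.3, 0.5]
grip_width: 91.4
```

carry_out:
  xyz:
    - [0,0,0]
    - [0,0,0]
    - [0,0,0]
    - [0,0,0]
    - [0,0,0]
    - [0,0,0]
    - [0,0,0]
  dr:
    - [0,0,0]
    - [0,0,0]
    - [0,0,0]
    - [0,0,0]
    - [0,0,0]
    - [0,0,0]
    - [0,0,0]
  gripper: -1

```text
time: 52.0
tool_pos: [406.2, 313.6, 25.9]
tcp_rot: [3.141, -0.0, 1.461]
contact_force: [-1.1, -0.7, 3.7]
grip_width: 56.9
```

```bash
python3 -c "
from hole import *
o=get_obs();print(o['tool_pos'],np.degrees(o['tcp_rot']),o['time'])
c=cap('wrist');cv2.imwrite('pics/w26.png',c['image'][180:360,150:410])
p=proj(c,[[*o['tool_pos'][:2],12]]);print(p-[150,180])
plan([577.5,19.0,206],83.7,7,start=[*o['tool_pos'][:2],206])
"
```

```text
[406.16539837 313.60447747  25.90585126] [ 1.79983115e+02 -4.19306095e-03  8.36878648e+01] 52.0
[[127.81257655  91.365862  ]]
from [406.2 313.6 206. ] yaw [ 1.7998e+02 -1.0000e-02  8.3680e+01] total mm 340.8
xyz [[-0.652, 0.483, 0.0], [-0.652, 0.483, 0.0], [-0.652, 0.483, 0.0], [-0.652, 0.483, 0.0], [-0.652, 0.483, 0.0], [-0.652, 0.483, 0.0], [-0.652, 0.482, 0.0]]
dr [[0.0, -0.0, -0.0], [0.0, -0.0, -0.0], [0.0, -0.0, -0.0], [0.0, -0.0, -0.0], [0.0, -0.0, -0.0], [0.0, -0.0, -0.0], [0.0, -0.0, -0.0]]
```

View pics/w26.png

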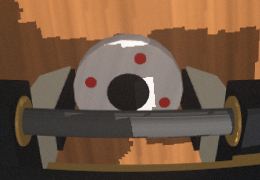

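carry_out:
  xyz:
    - [0,0,-0.5]
    - [0,0,-1]
    - [0,0,-1]
    - [0,0,-0.5]
    - [0,0,0]
  dr:
    - [0,0,0]
    - [0,0,0]
    - [0,0,0]
    - [0,0,0]
    - [0,0,0]

```text
time: 52.68
tool_pos: [406.9, 314.0, 207.6]
tcp_rot: [3.138, -0.003, 1.461]
contact_force: [-0.9, -0.8, -2.0]
grip_width: 56.8
```

carry_out:
  xyz:
    - [-0.652,0.483,0]
    - [-0.652,0.483,0]
    - [-0.652,0.483,0]
    - [-0.652,0.483,0]
    - [-0.652,0.483,0]
    - [-0.652,0.483,0]
    - [-0.64,0.483,0]
    - [0,0,0]
  dr:
    - [0,0,0]
    - [0,0,0]
    - [0,0,0]
    - [0,0,0]
    - [0,0,0]
    - [0,0,0]
    - [0,0,0]
    - [0,0,0]

```text
time: 53.68
tool_pos: [577.9, 16.8, 202.8]
tcp_rot: [-3.138, 0.001, 1.456]
contact_force: [-0.9, 0.8, -1.0]
grip_width: 56.9
```

carry_out:
  xyz:
    - [0,0,0.2]
    - [0,0,0.2]
    - [0,0,0]
    - [0,0,0]
    - [0,0,0]
  dr:
    - [0,0,0]
    - [0,0,0]
    - [0,0,0]
    - [0,0,0]
    - [0,0,0]

```text
time: 54.3
tool_pos: [577.8, 20.0, 182.3]
tcp_rot: [3.141, 0.0, 1.461]
contact_force: [0.2, 0.9, -1.4]
grip_width: 56.9
```

```bash
python3 -c "
from plan import *
plan([577.5,19.4,129],83.7,1)
c=cap('wrist');cv2.imwrite('pics/w27.png',c['image'])
"
```

```text
from [577.8  20.  182.3] yaw [179.94   0.    83.71] total mm 53.3
xyz [[-0.011, -0.005, 0.888]]
dr [[0.007, 0.0, 0.001]]
```

View pics/w27.png

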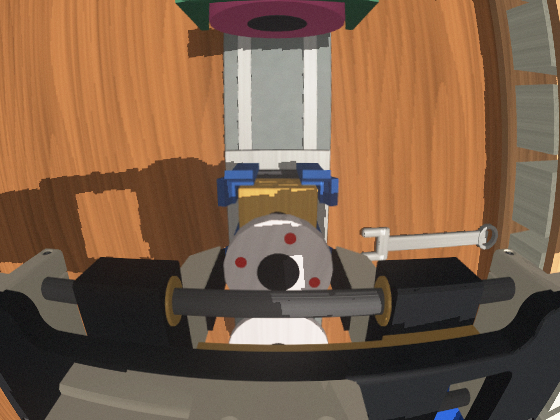

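carry_out:
  xyz:
    - [-0.01,-0.005,0.3]
    - [0,0,0.3]
    - [0,0,0.18]
    - [0,0,0.09]
    - [0,0,0]
    - [0,0,0]
    - [0,0,0]
  dr:
    - [0,0,0]
    - [0,0,0]
    - [0,0,0]
    - [0,0,0]
    - [0,0,0]
    - [0,0,0]
    - [0,0,0]

```text
time: 55.22
tool_pos: [577.6, 19.2, 130.1]
tcp_rot: [3.141, 0.0, 1.461]
contact_force: [-0.3, 0.6, -1.0]
grip_width: 57.0
```

carry_out:
  xyz:
    - [0,0,0.04]
    - [0,0,0.015]
    - [0,0,0]
    - [0,0,0]
  dr:
    - [0,0,0]
    - [0,0,0]
    - [0,0,0]
    - [0,0,0]

```text
time: 55.72
tool_pos: [577.3, 19.2, 126.3]
tcp_rot: [3.142, 0.0, 1.46]
contact_force: [-0.1, 0.3, -0.6]
grip_width: 57.1
```

carry_out:
  xyz:
    - [0,0,0.012]
    - [0,0,0]
    - [0,0,0]
  dr:
    - [0,0,0]
    - [0,0,0]
    - [0,0,0]

```text
time: 56.1
tool_pos: [577.3, 19.2, 125.6]
tcp_rot: [3.142, 0.0, 1.461]
contact_force: [0.3, -0.3, -1.1]
grip_width: 56.9
```

carry_out:
  xyz:
    - [0,0,0]
    - [0,0,0]
    - [0,0,0]
    - [0,0,0]
  dr:
    - [0,0,0]
    - [0,0,0]
    - [0,0,0]
    - [0,0,0]
  gripper: 0.6

```text
time: 56.6
tool_pos: [577.3, 19.2, 125.6]
tcp_rot: [3.141, 0.0, 1.461]
contact_force: [0.1, -0.2, 0.3]
grip_width: 73.6
```

carry_out:
  xyz:
    - [0,0,-0.4]
    - [0,0,-0.8]
    - [-0.2,0,-0.5]
    - [-0.3,0,0]
    - [0,0,0]
    - [0,0,0]
    - [0,0,0]
  dr:
    - [0,0,0]
    - [0,0,0]
    - [0,0,0]
    - [0,0,0]
    - [0,0,0]
    - [0,0,0]
    - [0,0,0]
  gripper: 1

```text
time: 57.48
tool_pos: [573.6, -10.2, 226.5]
tcp_rot: [-3.14, -0.0, 1.461]
contact_force: [0.7, -0.1, 0.3]
grip_width: 91.8
```

```bash
python3 -c "
from det import *;from plan import plan
c=cap('wrist');cv2.imwrite('pics/w28.png',c['image'])
p=redpts(c,111,5,(220,120,340,240));print(p,p.mean(0))
s=cap('scene');cv2.imwrite('pics/s28.png',cv2.resize(s['image'][170:290,200:400],None,fx=4,fy=4))
"
```

```text
[[5.85244209e+02 3.71590464e+01]
 [5.58785753e+02 2.68981020e+01]
 [5.95547192e+02 1.06719355e+01]
 [5.69333134e+02 3.26481062e-01]] [577.22757174  18.76389123]
```

View pics/w28.png

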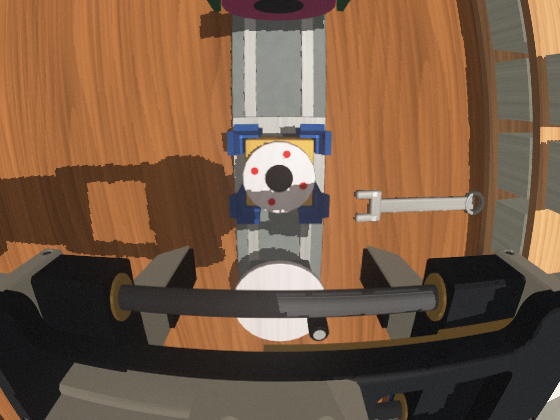

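View pics/s28.png

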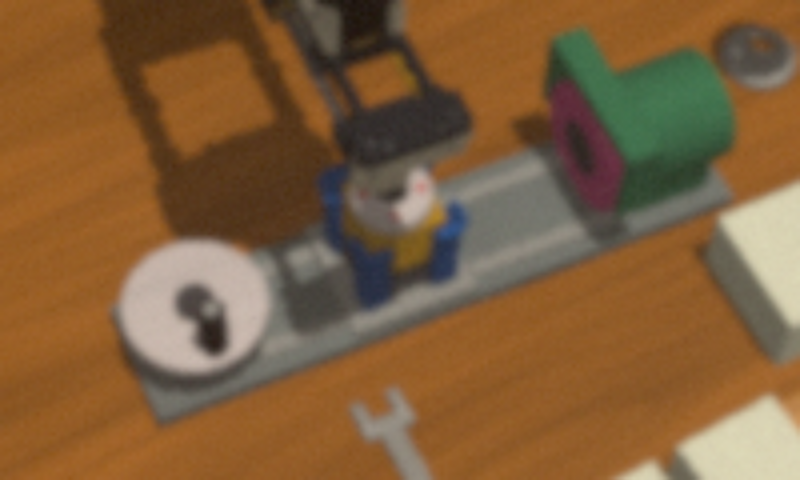

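```bash
python3 -c "
from plan import *
c=cap('wrist');print('knob',toplane(c,[319,335],114))
plan([599,-134.5,97],83.7,3)
"
```

```text
knob [[ 599.62381515 -135.96986207  114.        ]]
from [573.9 -10.3 227.1] yaw [-179.96   -0.     83.71] total mm 181.7
xyz [[-0.671, 0.215, 0.723], [-0.671, 0.215, 0.723], [-0.671, 0.215, 0.723]]
dr [[-0.002, -0.0, 0.0], [-0.002, -0.0, 0.0], [-0.002, -0.0, 0.0]]
```

carry_out:
  xyz:
    - [-0.671,0.215,0]
    - [-0.671,0.215,0.1]
    - [-0.671,0.215,0.3]
    - [0,0,0.8]
    - [0,0,0.7]
    - [0,0,0.27]
    - [0,0,0]
    - [0,0,0]
  dr:
    - [0,0,0]
    - [0,0,0]
    - [0,0,0]
    - [0,0,0]
    - [0,0,0]
    - [0,0,0]
    - [0,0,0]
    - [0,0,0]

```text
time: 58.62
tool_pos: [600.3, -135.1, 99.3]
tcp_rot: [3.138, 0.001, 1.461]
contact_force: [0.1, 0.9, 0.8]
grip_width: 92.0
```

carry_out:
  xyz:
    - [0,0,0]
    - [0,0,0]
    - [0,0,0]
    - [0,0,0]
    - [0,0,0]
    - [0,0,0]
    - [0,0,0]
    - [0,0,0]
  dr:
    - [0,0,0]
    - [0,0,0]
    - [0,0,0]
    - [0,0,0]
    - [0,0,0]
    - [0,0,0]
    - [0,0,0]
    - [0,0,0]
  gripper: -1

```text
time: 59.62
tool_pos: [599.3, -135.0, 97.4]
tcp_rot: [3.141, 0.0, 1.461]
contact_force: [0.1, 0.4, -0.1]
grip_width: 19.3
```

carry_out:
  xyz:
    - [0,0,0]
    - [0,0,0]
    - [0,0,0]
  dr:
    - [0,0,0]
    - [0,0,0]
    - [0,0,0]

```text
time: 60.0
tool_pos: [599.3, -134.9, 97.4]
tcp_rot: [3.141, 0.0, 1.461]
contact_force: [2.0, -0.2, -1.3]
grip_width: 19.3
```

```bash
python3 -c "
from circ import *
A=[561.1,-130.7]
circ(A,-6,-15,8)
circ(A,-126,-15,8,pos=np.array(A)+38*np.array([np.cos(np.radians(-126)),np.sin(np.radians(-126))]))
circ(A,114,-15,8,pos=np.array(A)+38*np.array([np.cos(np.radians(114)),np.sin(np.radians(114))]))
circ(A,-6,-15,8,pos=np.array(A)+38*np.array([np.cos(np.radians(-6)),np.sin(np.radians(-6))]))
"
```

```text
pos [ 599.3 -134.9] ang -6.3 rad 38.42 F [ 2.  -0.2 -1.3] w 19.275576896463622
[[-0.161, -0.028, 0], [-0.153, -0.062, 0], [-0.132, -0.1, 0], [-0.101, -0.131, 0], [-0.064, -0.152, 0], [-0.022, -0.164, 0], [0.021, -0.164, 0], [0.062, -0.153, 0]]
end [ 538.76 -161.44]
pos [ 538.8 -161.4] ang -126.0 rad 38.0 F [ 2.  -0.2 -1.3] w 19.275576896463622
[[0.1, -0.132, 0], [0.131, -0.101, 0], [0.152, -0.064, 0], [0.164, -0.022, 0], [0.164, 0.021, 0], [0.153, 0.062, 0], [0.132, 0.1, 0], [0.101, 0.131, 0]]
end [545.64 -95.99]
pos [545.6 -96. ] ang 114.0 rad 38.0 F [ 2.  -0.2 -1.3] w 19.275576896463622
[[0.064, 0.152, 0], [0.022, 0.164, 0], [-0.021, 0.164, 0], [-0.062, 0.153, 0], [-0.1, 0.132, 0], [-0.131, 0.101, 0], [-0.152, 0.064, 0], [-0.164, 0.022, 0]]
end [ 598.89 -134.67]
pos [ 598.9 -134.7] ang -6.0 rad 38.0 F [ 2.  -0.2 -1.3] w 19.275576896463622
[[-0.164, -0.021, 0], [-0.153, -0.062, 0], [-0.132, -0.1, 0], [-0.101, -0.131, 0], [-0.064, -0.152, 0], [-0.022, -0.164, 0], [0.021, -0.164, 0], [0.062, -0.153, 0]]
end [ 538.76 -161.44]
```

carry_out:
  xyz:
    - [-0.161,-0.028,0]
    - [-0.153,-0.062,0]
    - [-0.132,-0.1,0]
    - [-0.101,-0.131,0]
    - [-0.064,-0.152,0]
    - [-0.022,-0.164,0]
    - [0.021,-0.164,0]
    - [0.062,-0.153,0]
  dr:
    - [0,0,0]
    - [0,0,0]
    - [0,0,0]
    - [0,0,0]
    - [0,0,0]
    - [0,0,0]
    - [0,0,0]
    - [0,0,0]

```text
time: 61.0
tool_pos: [538.0, -160.9, 97.4]
tcp_rot: [3.141, -0.0, 1.46]
contact_force: [5.2, 2.8, -3.5]
grip_width: 19.2
```

carry_out:
  xyz:
    - [0.1,-0.132,0]
    - [0.131,-0.101,0]
    - [0.152,-0.064,0]
    - [0.164,-0.022,0]
    - [0.164,0.021,0]
    - [0.153,0.062,0]
    - [0.132,0.1,0]
    - [0.101,0.131,0]
  dr:
    - [0,0,0]
    - [0,0,0]
    - [0,0,0]
    - [0,0,0]
    - [0,0,0]
    - [0,0,0]
    - [0,0,0]
    - [0,0,0]

```text
time: 62.0
tool_pos: [545.2, -96.4, 97.4]
tcp_rot: [-3.141, 0.002, 1.461]
contact_force: [1.3, -7.6, -4.9]
grip_width: 19.4
```

carry_out:
  xyz:
    - [0.064,0.152,0]
    - [0.022,0.164,0]
    - [-0.021,0.164,0]
    - [-0.062,0.153,0]
    - [-0.1,0.132,0]
    - [-0.131,0.101,0]
    - [-0.152,0.064,0]
    - [-0.164,0.022,0]
  dr:
    - [0,0,0]
    - [0,0,0]
    - [0,0,0]
    - [0,0,0]
    - [0,0,0]
    - [0,0,0]
    - [0,0,0]
    - [0,0,0]

```text
time: 63.0
tool_pos: [599.3, -135.3, 97.3]
tcp_rot: [3.141, -0.0, 1.46]
contact_force: [0.3, 2.0, 0.6]
grip_width: 19.4
```

```bash
python3 -c "
from circ import *
circ([561.1,-130.7],-6,-15,8)
c=cap('wrist');cv2.imwrite('pics/w29.png',c['image'])
"
```

```text
pos [ 599.3 -135.3] ang -6.9 rad 38.45 F [0.3 2.  0.6] w 19.427011888754944
[[-0.154, -0.028, 0], [-0.153, -0.062, 0], [-0.132, -0.1, 0], [-0.101, -0.131, 0], [-0.064, -0.152, 0], [-0.023, -0.164, 0], [0.021, -0.164, 0], [0.062, -0.153, 0]]
end [ 538.76 -161.44]
```

View pics/w29.png

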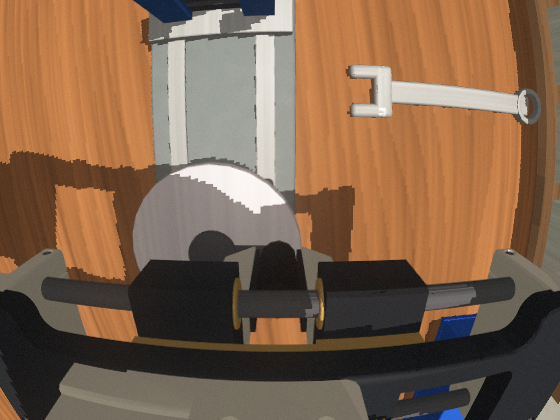

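One turn done, forces below 10 N, carriage moving out. Second turn.

carry_out:
  xyz:
    - [-0.161,-0.025,0]
    - [-0.153,-0.062,0]
    - [-0.132,-0.1,0]
    - [-0.101,-0.131,0]
    - [-0.064,-0.152,0]
    - [-0.022,-0.164,0]
    - [0.021,-0.164,0]
    - [0.062,-0.153,0]
  dr:
    - [0,0,0]
    - [0,0,0]
    - [0,0,0]
    - [0,0,0]
    - [0,0,0]
    - [0,0,0]
    - [0,0,0]
    - [0,0,0]

```text
time: 64.05
tool_pos: [537.7, -160.6, 97.4]
tcp_rot: [-3.141, -0.0, 1.46]
contact_force: [3.7, 1.9, -3.9]
grip_width: 19.8
```

carry_out:
  xyz:
    - [0.1,-0.132,0]
    - [0.131,-0.101,0]
    - [0.152,-0.064,0]
    - [0.164,-0.022,0]
    - [0.164,0.021,0]
    - [0.153,0.062,0]
    - [0.132,0.1,0]
    - [0.101,0.131,0]
  dr:
    - [0,0,0]
    - [0,0,0]
    - [0,0,0]
    - [0,0,0]
    - [0,0,0]
    - [0,0,0]
    - [0,0,0]
    - [0,0,0]

```text
time: 65.05
tool_pos: [545.3, -96.3, 97.4]
tcp_rot: [-3.141, 0.002, 1.461]
contact_force: [1.2, -8.7, -4.4]
grip_width: 19.1
```

carry_out:
  xyz:
    - [0.064,0.152,0]
    - [0.022,0.164,0]
    - [-0.021,0.164,0]
    - [-0.062,0.153,0]
    - [-0.1,0.132,0]
    - [-0.131,0.101,0]
    - [-0.152,0.064,0]
    - [-0.164,0.022,0]
  dr:
    - [0,0,0]
    - [0,0,0]
    - [0,0,0]
    - [0,0,0]
    - [0,0,0]
    - [0,0,0]
    - [0,0,0]
    - [0,0,0]

```text
time: 66.05
tool_pos: [599.3, -135.1, 97.4]
tcp_rot: [3.14, -0.0, 1.46]
contact_force: [2.1, 2.0, -0.7]
grip_width: 19.5
```

```bash
python3 -c "
from circ import *
circ([561.1,-130.7],-6,-15,8)
c=cap('scene');cv2.imwrite('pics/s30.png',cv2.resize(c['image'][150:290,200:420],None,fx=3.6,fy=3.6))
"
```

```text
pos [ 599.3 -135.1] ang -6.6 rad 38.42 F [ 2.1  2.  -0.7] w 19.52644110120397
[[-0.157, -0.028, 0], [-0.153, -0.062, 0], [-0.132, -0.1, 0], [-0.101, -0.131, 0], [-0.064, -0.152, 0], [-0.023, -0.164, 0], [0.021, -0.164, 0], [0.062, -0.153, 0]]
end [ 538.76 -161.44]
```

View pics/s30.png

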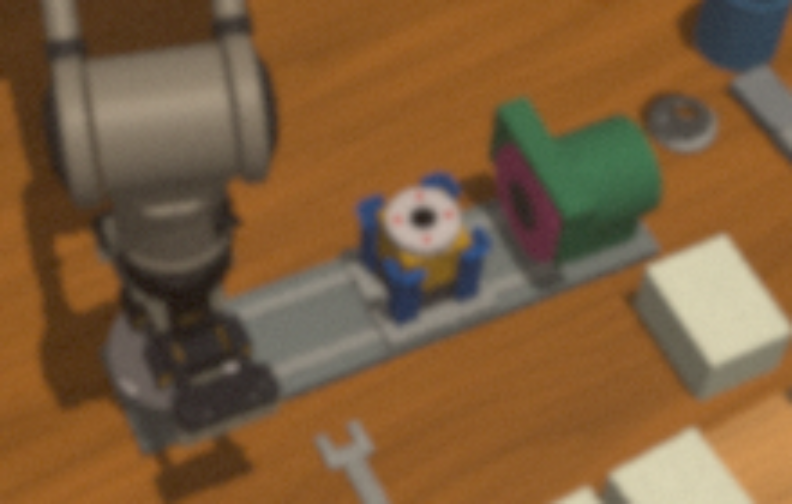

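carry_out:
  xyz:
    - [-0.161,-0.025,0]
    - [-0.153,-0.062,0]
    - [-0.132,-0.1,0]
    - [-0.101,-0.131,0]
    - [-0.064,-0.152,0]
    - [-0.022,-0.164,0]
    - [0.021,-0.164,0]
    - [0.062,-0.153,0]
  dr:
    - [0,0,0]
    - [0,0,0]
    - [0,0,0]
    - [0,0,0]
    - [0,0,0]
    - [0,0,0]
    - [0,0,0]
    - [0,0,0]

```text
time: 67.1
tool_pos: [537.4, -160.3, 97.4]
tcp_rot: [-3.141, -0.001, 1.46]
contact_force: [4.7, 1.3, -3.2]
grip_width: 19.2
```

carry_out:
  xyz:
    - [0.1,-0.132,0]
    - [0.131,-0.101,0]
    - [0.152,-0.064,0]
    - [0.164,-0.022,0]
    - [0.164,0.021,0]
    - [0.153,0.062,0]
    - [0.132,0.1,0]
    - [0.101,0.131,0]
  dr:
    - [0,0,0]
    - [0,0,0]
    - [0,0,0]
    - [0,0,0]
    - [0,0,0]
    - [0,0,0]
    - [0,0,0]
    - [0,0,0]

```text
time: 68.1
tool_pos: [545.3, -96.3, 97.4]
tcp_rot: [3.141, 0.003, 1.462]
contact_force: [1.8, -9.8, -5.5]
grip_width: 19.3
```

carry_out:
  xyz:
    - [0.064,0.152,0]
    - [0.022,0.164,0]
    - [-0.021,0.164,0]
    - [-0.062,0.153,0]
    - [-0.1,0.132,0]
    - [-0.131,0.101,0]
  dr:
    - [0,0,0]
    - [0,0,0]
    - [0,0,0]
    - [0,0,0]
    - [0,0,0]
    - [0,0,0]

```text
time: 68.85
tool_pos: [595.9, -114.8, 97.3]
tcp_rot: [3.141, -0.001, 1.461]
contact_force: [-0.8, 1.7, 0.3]
grip_width: 19.3
```

carry_out:
  xyz:
    - [-0.076,0.035,0]
    - [-0.076,0.03,0]
    - [-0.08,0.012,0]
    - [-0.08,0.01,0]
    - [0,0,0]
  dr:
    - [0,0,0]
    - [0,0,0]
    - [0,0,0]
    - [0,0,0]
    - [0,0,0]

```text
time: 69.47
tool_pos: [599.2, -134.9, 97.4]
tcp_rot: [3.139, 0.001, 1.46]
contact_force: [5.1, -0.1, -3.7]
grip_width: 19.2
```

```bash
python3 -c "
from circ import *
circ([561.1,-130.7],None,-5,2)
"
```

```text
pos [ 599.2 -134.9] ang -6.4 rad 38.31 F [ 5.1 -0.1 -3.7] w 19.243950092125907
[[-0.055, -0.008, 0], [-0.055, -0.007, 0]]
end [ 597.56 -141.4 ]
```

carry_out:
  xyz:
    - [-0.04,-0.006,0]
    - [-0.04,-0.006,0]
    - [0,0,0]
  dr:
    - [0,0,0]
    - [0,0,0]
    - [0,0,0]

```text
time: 69.85
tool_pos: [599.0, -135.5, 97.4]
tcp_rot: [3.138, -0.005, 1.461]
contact_force: [10.3, 15.5, -4.3]
grip_width: 19.1
```

carry_out:
  xyz:
    - [0,0,0]
    - [0,0,0]
    - [0,0,0]
    - [0,0,0]
    - [0,0,0]
    - [0,0,0]
  dr:
    - [0,0,0]
    - [0,0,0]
    - [0,0,0]
    - [0,0,0]
    - [0,0,0]
    - [0,0,0]
  gripper: 0.4

```text
time: 70.6
tool_pos: [597.1, -138.8, 97.4]
tcp_rot: [-3.142, 0.0, 1.46]
contact_force: [-0.3, -0.2, 0.6]
grip_width: 64.0
```

carry_out:
  xyz:
    - [0,0,-0.5]
    - [0,0,-1]
    - [0,0,-1]
    - [0.8,-0.5,-0.2]
    - [0.8,-0.5,0]
    - [0.8,-0.2,0]
    - [0,0,0]
    - [0,0,0]
  dr:
    - [0,0,0]
    - [0,0,0]
    - [0,0,0]
    - [0,0,0]
    - [0,0,0]
    - [0,0,0]
    - [0,0,0]
    - [0,0,0]

```text
time: 71.6
tool_pos: [541.6, 11.9, 259.5]
tcp_rot: [3.141, 0.001, 1.461]
contact_force: [0.4, 0.5, -0.8]
grip_width: 64.1
```

```bash
python3 -c "
from det import *
o=get_obs();print(o['tool_pos'],o['time'])
c=cap('wrist');cv2.imwrite('pics/w31.png',c['image'])
p=redpts(c,111,5,(200,60,400,200));print(p,p.mean(0))
print('expected',np.array([577.5,19.2])+90*np.array([np.sin(np.radians(6.3)),np.cos(np.radians(6.3))]))
t=cap('scene');cv2.imwrite('pics/s31.png',cv2.resize(t['image'][120:300,190:450],None,fx=3,fy=3))
"
```

```text
[541.63146581  11.940527   259.45699188] 71.6
[[594.899185   126.87759271]
 [568.50267185 116.54244321]
 [604.96307172 100.50572411]
 [578.88946558  90.01390722]] [586.81359854 108.48491681]
expected [587.376088   108.65648599]
```

View pics/w31.png

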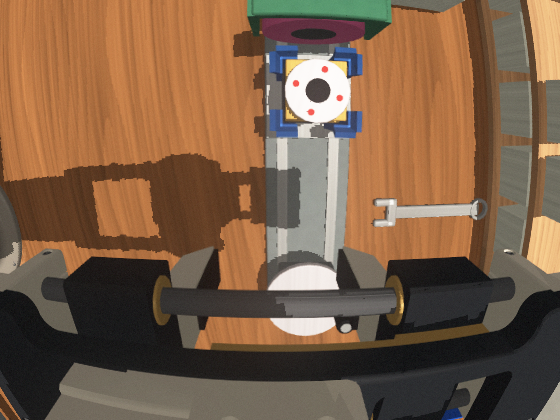

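View pics/s31.png

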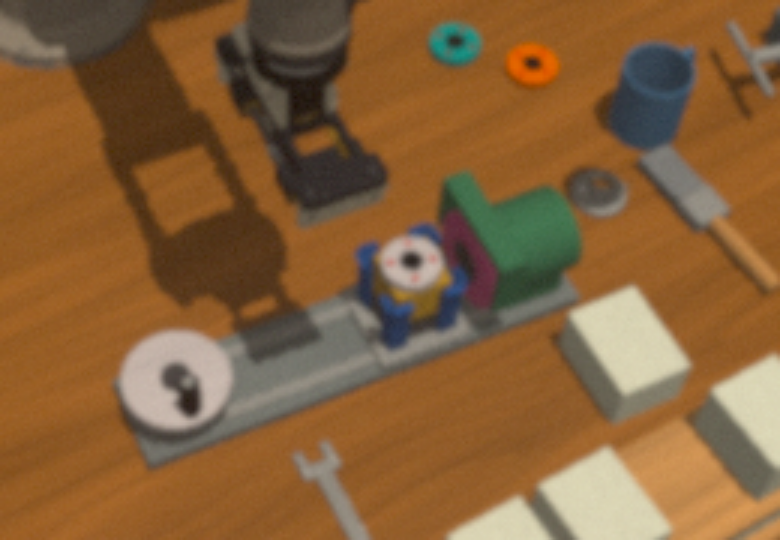

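carry_out:
  xyz:
    - [0,0,0]
    - [0,0,0]
    - [0,0,0]
    - [0,0,0]
  dr:
    - [0,0,0]
    - [0,0,0]
    - [0,0,0]
    - [0,0,0]

```text
time: 72.2
tool_pos: [541.5, 12.2, 259.3]
tcp_rot: [-3.142, 0.0, 1.46]
contact_force: [0.5, -0.5, 0.1]
grip_width: 64.1
```

```bash
python3 -c "
from plant import *
print(close_job())"
```

```text
the job is handed in; nothing more can be done
None
```

I did the whole job and handed it in at 72 s of the 210 s allowed; the hand-in gives no verdict.

- **Winding out:** I wound the crank anticlockwise about 1.3 turns until it met the hard stop. The pocket then measured at the loading place, near (577, 19) mm.
- **Stack:** I built the block, all four brass spacers and the aluminium disc with red dots. After each placement a wrist picture showed the piece centred, within about 1 mm.
- **Winding home:** I wound the crank clockwise three full turns to the other hard stop, where the knob pushed back with about 19 N. The knob then held still against another 4.8 mm of commanded push.
- **Last checks:** The disc had moved 90 mm along the bed. It measured (586.8, 108.5) mm against (587.4, 108.7) mm expected. The stack looks level in the last wrist and scene pictures. The gripper is open and clear above the bench.
- **Bystanders:** I never moved the gripper against any of them, and those in the last pictures look unmoved. I did not measure their positions again, and the oil bottle and carton were not re-checked after the end.

No check failed. The only disagreements were 1–2 mm between cameras, which I corrected before each grasp, and the top-view reading of the pocket, which was up to 4 mm off the scene camera's.

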